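# Lay the press mould down in its cradle and close the keeper

## Task

Get the hand press for moon cakes ready for a change of pattern plate: it stands upright at one end of the wooden cradle. Without pinching or lifting it, tip it over along the cradle, its foot against the stop where the groove begins, and let it down gently onto its side, barrel in the groove and stem in the saddle, and take the fingers off it. Then push the steel keeper strap over with a fingertip and press it fully down across the stem; leave the other things on the bench alone.

Things in the scene. Friction and masses are not known exactly. Their poses are not given: they have to be found in the camera images.
- press: Hand press for moon cakes, round, 0.15 to 0.25 kg, 169 mm tall, standing on its open mouth. Origin: centre of its mouth (the foot); z along its axis to the knob. White barrel 69 mm across up to 64 mm, stem in a coil spring (36 mm) to 136 mm, round green knob 58 mm across from 136 to 169 mm. Centre of mass 86 mm up; the plunger does not move here. Past its balance point (0.4 rad) it falls hard if not held.
- knob (a point): Middle of the press's green knob: on the press's axis, 152 mm above its foot.
- cradle: Wooden cradle fixed to the bench, x -84 to +122 mm, 106 mm wide. Origin on the bench under the middle of the line where the V groove begins; x level along the groove, the way the press is laid over; z up. Press stands at x -42 to -37 mm on the cradle's floor, 22 mm above the bench, between side cheeks 72 mm apart, 70 mm high, x -76 to 42. The groove's flanks (x 0 to 42) stop its foot.
- saddle (a point): Point in the cradle's saddle, 100 mm along x from the origin, 58 mm above the bench: the press's axis passes about here when it lies in. Saddle: x 90 to 110 mm, 76 mm high, notch 41 mm wide with a sloping mouth. Laid down, the press's foot ends at x -20 to 0 mm, and the knob hangs free beyond the cradle, its middle about 57 mm and its underside about 28 mm above the bench.
- keeper (a joint): Steel strap on a hinge on the outside of the saddle, on the cradle's +y side; hinge axis along the cradle's x. Radians: 0 upright, negative leaning outward (starts -0.6 to -0.35), 1.57 closed, level across the saddle. Stiff hinge: it stays where it is left and takes about 1 N at its end. Closed, its upper face is 83 mm above the bench.
- keeper_end (a point): On the keeper strap near its free end, 88 mm from its hinge pin. The strap is 18 mm wide (along the cradle's x), 3.4 mm thick and 99 mm long; its last 10 mm are bent outward. Hinge pin: cradle x 100, y +54, z 81 mm.
- spare_plate: Spare pattern plate, white disc 56 mm across, 11 mm high, lying on the bench; to be left alone. Origin: centre of its underside.
- date_stamp: Black self-inking stamp, 36 x 62 x 97 mm, standing on the bench; to be left alone. Origin: centre of its underside.
- cake_a: The loose moon cake nearest the cradle, 75 mm across, 32 mm high; to be left alone. Origin: centre of its underside.
- brush: Pastry brush, 197 mm long, lying on the bench; to be left alone. Origin: under its middle.
Things that resemble listed ones, but are neither listed nor needed, are in the scene too. Leave any purple look-alike of the press alone.

How it is judged:
By the outcome, as a careful person would: the job done as asked, in the order asked, and still so for the second after the job is handed in, with the robot touching nothing.
It also fails if it takes over 72 s, if anything falls off the work surface, if the arm or the gripper's body presses on something with over 40 N, if the wrist force passes 120 N, or if a joint passes its speed limit or range.

## Robot

A 7-joint arm with a two-finger parallel gripper is mounted at the origin on a cart in front of the work surface, level with it; the furniture and walls round the work are solid. World frame = base frame: x ahead of the robot, y to its left, z up, the work surface at z = 0. Lengths are in m, angles in rad, forces in N, time in s.
With the tool pointing down it reaches from about 0.425 to 0.925 m from the base axis. Payload 6.8 kg.
Tool frame: the origin (TCP) lies midway between the tips of the shut fingers; the grasp point (between the pads) lies 19 mm behind it; z points along the fingers, y is the direction in which the jaws open and shut (so a half turn about z gives the same grasp; the last joint's range is limited). The gripper opens to 85 mm and grips with 20 to 120 N. Pads are 22 mm wide; open, the fingers measure 114 mm over their backs; the gripper's body (76 mm by 85 mm) begins 54 mm behind the grasp point. The pads swing forward as they close: fully open they stand 13 mm farther back than shut.
Start: joints at [1.027, 0.477, 0.022, 1.555, -0.011, 1.109, -0.083], TCP at [0.285, -0.612, 0.231] pointing down, gripper open.
Joint ranges: [-2.96, 2.96], [-0.34, 2.1], [-1.41, 1.46], [0.24, 2.44], [-1.37, 4.51], [0.17, 1.92], [-2.96, 2.96]. Speed limits (rad/s): [2.39, 2.39, 3.14, 3.14, 3.14, 3.14, 3.14].

## Interface

Orientations are given as a unit quaternion [w, x, y, z].
In Python, from station import bot, vision gives the robot as it stands.
- The arm moves only by the tool move_arm, never from a script. Its argument "increments" is text: rows parted by semicolons, each of 7 numbers parted by spaces: the opening, from 0 (shut) to 1 (fully open), then the shift along the world's x, y, z in mm, then the turn, a rotation vector about the world's x, y, z in rad. In form: grip x y z rx ry rz; .... A call has exactly 8 rows; each row shifts and turns the commanded pose from where the row before left it; what a row does not reach is not made up. A row lasts 1/8 s, in which the tool goes at most 62.5 mm and 10.7 degrees, less where a joint would pass 70% of its speed; a pose out of reach is approached as far as the arm can. A call with a gripper value outside its range is refused whole. The fingers move at their own pace and stop on an object; "newtons" is the grip in N (left out, the last holds). Time passes only in rows, so rows that do not move let the fingers close, or fill a call up. It gives the time, the measured TCP pose, the force and the opening at its end, in the units of the state.
- bot.get_obs(): the state, without advancing time (a new reading comes with each control period).
- vision.read_camera(name): name is "side" or "top" or "wrist"; returns (picture, depth): 384x512x3 uint8, red, green, blue; 384x512 float32, m along the optical axis (not along the pixel's ray), 0 where there is no reading.
- vision.calibration(name): a dict with "fx", "fy", "cx", "cy" (pixels), "k1" (the pictures are not rectified: a ray, as slopes to the right and down, at radius r is drawn at 1 + k1 r^2 times it, then the intrinsics apply), "R" (3x3) and "t" (3): a world point X has camera coordinates R X + t; the wrist camera has in their place "hand_eye" (4x4, takes a point from camera to tool coordinates, whose origin is the TCP and whose axes are the flange's). Camera axes: x right, y down, z forward; pixel columns grow to the right and rows downward; lengths in m; the calibration is good to about 2 mm. A picture is of the moment at which its call begins: read the wrist's pose just before it. calibration takes no time and is no camera call.
- bot.hand_in(): hands the job in, once; it reports no verdict.
The state is a dict: "t": time; "q": joint angles; "joint_vel": joint speeds; "joint_torque": joint torques, N m; "eef_pos": TCP position; "tool_rot": TCP orientation; "contact_force": force on the tool from outside, world axes, zero at the start; "torque": the same for the moment, N m; "gripper_width": opening from 0.0 (shut) to 1.0 (fully open).
Only numpy, scipy, OpenCV 4.12 (cv2) and the standard library are available. Lean on these libraries where they do the work, as an engineer would, in place of code of your own. Each camera call takes 0.05 s, during which the arm holds its last target.

## Working session

There is one attempt and no reset: what is moved stays moved. The work goes in short steps, Python scripts to look and compute and a tool call to move; the robot and the scene stay as the last step left them, time stands still between calls to the robot, and variables do not carry over. Pictures are saved under pics/ and viewed, and the job is handed in when it is done.

Besides the shell and the picture viewer there is one more tool, called as name(argument=value, ...), one argument or row to a line, values as JSON. move_arm: Moves the arm, as the interface text tells. Its arguments: {"type":"object","properties":{"increments":{"type":"string"},"newtons":{"type":"number"}},"required":["increments"]}

```bash
ls; mkdir -p pics; python3 - <<'E'
from station import bot, vision
import cv2,numpy as np
o=bot.get_obs();print({k:np.round(v,3) for k,v in o.items()})
for n in("top","side","wrist"):
    p,d=vision.read_camera(n);cv2.imwrite(f"pics/{n}0.png",p[:,:,::-1]);np.savez(f"{n}0.npz",p=p,d=d)
    c=vision.calibration(n);print(n,{k:np.round(v,4).tolist() for k,v in c.items()})
E
```

```text
pics
{'t': np.float64(0.0), 'q': array([ 1.027,  0.478,  0.022,  1.556, -0.012,  1.109, -0.083]), 'joint_vel': array([ 0.002,  0.   ,  0.002, -0.002, -0.001,  0.001,  0.   ]), 'joint_torque': array([-1.0000e-03, -5.9644e+01,  1.6070e+00, -2.8120e+01,  1.2000e-02,
        9.0000e-03, -0.0000e+00]), 'eef_pos': array([ 0.285, -0.611,  0.23 ]), 'tool_rot': array([-0.001,  0.976,  0.216, -0.   ]), 'contact_force': array([ 0.454,  0.09 , -0.105]), 'torque': array([ 0.036, -0.05 ,  0.02 ]), 'gripper_width': np.float64(1.001)}
top {'fx': 484.2404, 'fy': 484.2404, 'cx': 257.256, 'cy': 196.7245, 'k1': -0.0278, 'R': [[-0.3273, -0.9449, 0.0084], [-0.9146, 0.3145, -0.2542], [0.2375, -0.0909, -0.9671]], 't': [0.1775, 0.5189, 1.5356]}
side {'fx': 350.1156, 'fy': 350.1156, 'cx': 252.7739, 'cy': 188.6383, 'k1': -0.0839, 'R': [[0.9973, -0.0688, -0.0255], [-0.0534, -0.442, -0.8954], [0.0504, 0.8944, -0.4444]], 't': [-0.556, 0.1412, 0.9692]}
wrist {'fx': 295.7332, 'fy': 295.7332, 'cx': 257.3701, 'cy': 193.672, 'k1': -0.065, 'hand_eye': [[-0.001, -0.9557, -0.2942, 0.0756], [1.0, -0.0009, -0.0006, -0.0014], [0.0003, -0.2942, 0.9557, -0.1428], [0.0, 0.0, 0.0, 1.0]]}
```

View pics/top0.png

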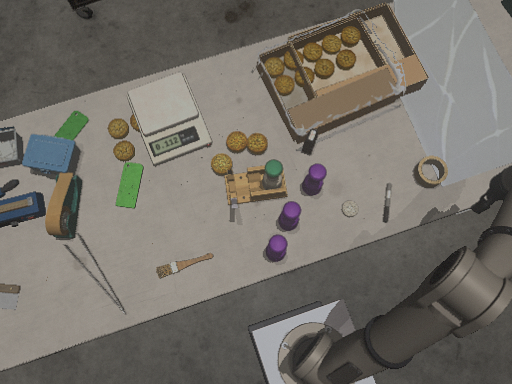

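View pics/side0.png

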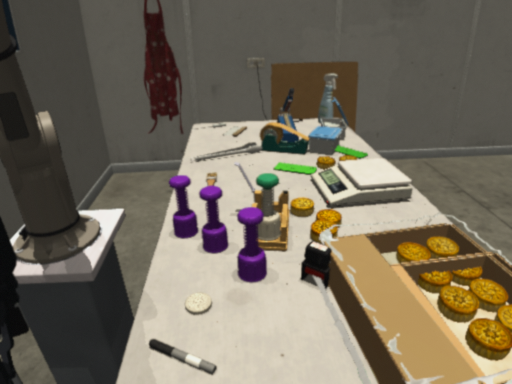

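```bash
cat > h.py <<'E'
import numpy as np,cv2
from station import bot,vision
from scipy.spatial.transform import Rotation as Rn
def K(c): return np.array([[c['fx'],0,c['cx']],[0,c['fy'],c['cy']],[0,0,1]]),np.array([c['k1'],0,0,0,0.])
def pose(n,c,obs=None):
    """returns R,t cam->world"""
    if n!='wrist':
        R=np.array(c['R']);t=np.array(c['t']);return R.T,-R.T@t
    H=np.array(c['hand_eye']);q=obs['tool_rot'];Rt=Rn.from_quat([q[1],q[2],q[3],q[0]]).as_matrix()
    return Rt@H[:3,:3],Rt@H[:3,3]+obs['eef_pos']
def rays(n,uv,obs=None):
    c=vision.calibration(n);k,d=K(c);R,t=pose(n,c,obs)
    s=cv2.undistortPoints(np.array(uv,float).reshape(-1,1,2),k,d).reshape(-1,2)
    return t,np.c_[s,np.ones(len(s))]@R.T
def onplane(n,uv,z,obs=None):
    t,r=rays(n,uv,obs);return t+r*((z-t[2])/r[:,2])[:,None]
def cloud(n,dep,obs=None):
    h,w=dep.shape;u,v=np.meshgrid(np.arange(w),np.arange(h))
    t,r=rays(n,np.c_[u.ravel(),v.ravel()],obs)
    return (t+r*dep.ravel()[:,None]).reshape(h,w,3)
def proj(n,X,obs=None):
    c=vision.calibration(n);k,d=K(c);R,t=pose(n,c,obs)
    X=(np.atleast_2d(X)-t)@R
    return cv2.projectPoints(X,np.zeros(3),np.zeros(3),k,d)[0].reshape(-1,2)
E
python3 - <<'E'
from h import *
z=np.load('top0.npz');p,d=z['p'],z['d'];C=cloud('top',d);np.save('C.npy',C)
cr=p[130:270,190:350];cv2.imwrite('pics/topc.png',cv2.resize(cr[:,:,::-1],None,fx=5,fy=4.2,interpolation=2)[:600,:800])
z=np.load('side0.npz');p2=z['p'];C2=cloud('side',z['d']);cv2.imwrite('pics/sidec.png',cv2.resize(p2[160:290,170:340][:,:,::-1],None,fx=4.5,fy=4.5,interpolation=2))
for n,CC,pp in(('top',C,p),('side',C2,p2)):
    print(n,'bench',np.round(np.median(CC[240:250,320:330].reshape(-1,3) if n=='top' else CC[300:310,210:220].reshape(-1,3),0),4))
    h=cv2.cvtColor(pp,cv2.COLOR_RGB2HSV)
    g=cv2.inRange(h,(65,90,20),(95,255,200))
    nn,l,s,c=cv2.connectedComponentsWithStats(g)
    for i in range(1,nn):
        if s[i,4]>40: print(s[i],c[i].round(1),np.round(np.median(CC[l==i],0),4))
E
```

```text
top bench [ 3.337e-01 -1.668e-01  1.000e-04]
[267 161  15  14 155] [273.7 167.2] [ 0.5904 -0.069   0.189 ]
side bench [ 0.4565 -0.2928  0.0007]
[263 135  44  18 479] [283.5 145.4] [0.7347 0.6004 0.0266]
[257 174  21  15 237] [267.1 180.3] [ 0.5913 -0.0834  0.1866]
```

View pics/topc.png

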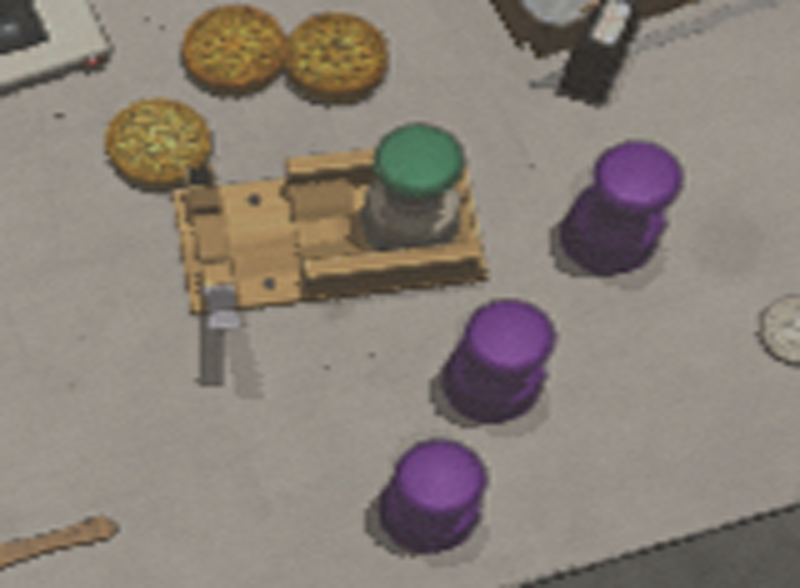

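View pics/sidec.png

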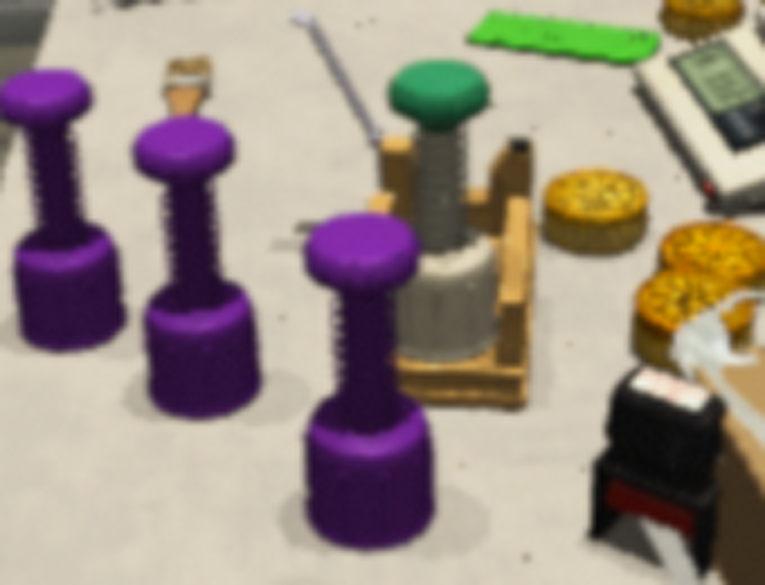

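View pics/wrist0.png

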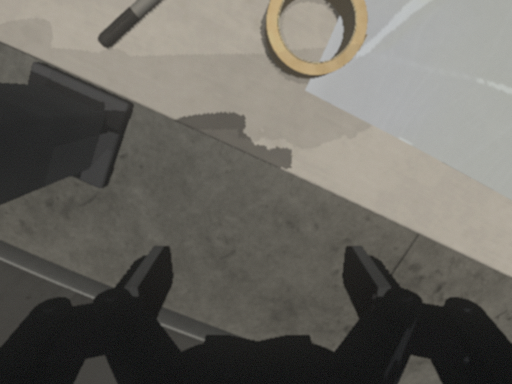

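```bash
python3 - <<'E'
from h import *
z=np.load('top0.npz');p,d=z['p'],z['d'];C=np.load('C.npy')
X=C.reshape(-1,3);col=p.reshape(-1,3)
h=cv2.cvtColor(p,cv2.COLOR_RGB2HSV)
# purple
m=cv2.inRange(h,(130,80,30),(165,255,255));n,l,s,c=cv2.connectedComponentsWithStats(m)
for i in range(1,n):
    if s[i,4]>60:
        q=C[l==i];q=q[q[:,2]>q[:,2].max()-.02];print('purple',(q[:,:2].max(0)+q[:,:2].min(0))/2,q[:,2].max())
hh=cv2.cvtColor(p,cv2.COLOR_RGB2HSV).reshape(-1,3)
reg=(X[:,0]>.45)&(X[:,0]<.75)&(X[:,1]>-.15)&(X[:,1]<.2)
wood=reg&(hh[:,0]>8)&(hh[:,0]<25)&(hh[:,1]>60)
def rect(msk,name):
    q=X[msk];print(name,len(q), cv2.minAreaRect((q[:,:2]*1000).astype(np.float32)),np.median(q[:,2]))
for a,b in((.064,.074),(.074,.085),(.03,.045),(.018,.026)):
    rect(wood&(X[:,2]>a)&(X[:,2]<b),(a,b))
w=wood&(X[:,2]>.06)&(X[:,2]<.09);print(np.round(X[w]*1000).astype(int)[::4].tolist())
E
```

```text
purple [ 0.54014288 -0.19715754] 0.1747596392220374
purple [0.16789194 0.14412781] 1.6155185567070027
purple [0.16789194 0.14412781] 1.6155185567070027
(0.064, 0.074) 230 ((601.2179565429688, -16.70020294189453), (186.5277099609375, 102.01947784423828), 78.31456756591797) 0.06980743232483577
(0.074, 0.085) 78 ((601.8527221679688, -11.404739379882812), (177.3024139404297, 99.75507354736328), 78.31818389892578) 0.07627452983987315
(0.03, 0.045) 474 ((641.5894775390625, -5.161529541015625), (214.1697540283203, 220.43234252929688), 1.351348638534546) 0.03390840372230952
(0.018, 0.026) 296 ((640.3397216796875, -8.023185729980469), (223.64295959472656, 216.66893005371094), 5.714170455932617) 0.022627304549812877
[[643, -55, 77], [648, -35, 73], [643, -48, 73], [654, -5, 74], [650, -18, 73], [645, -30, 74], [644, -44, 65], [636, -56, 76], [650, -11, 67], [645, -23, 72], [641, -36, 69], [636, -49, 72], [662, 51, 84], [646, -6, 74], [645, -20, 64], [638, -31, 73], [635, -45, 66], [666, 65, 76], [659, 49, 79], [640, -11, 76], [635, -23, 77], [635, -38, 64], [642, -1, 68], [638, -17, 63], [638,
[... 254 characters left out ...]
 65], [564, -27, 66], [560, -40, 66], [555, -52, 66], [551, -64, 69], [546, -77, 69], [542, -89, 70], [595, 74, 67], [568, 0, 71], [565, -13, 67], [558, -25, 75], [557, -39, 63], [551, -51, 69], [546, -63, 74], [544, -77, 64], [538, -88, 73], [590, 76, 75], [586, 63, 74], [566, 4, 73], [562, -9, 69], [556, -21, 76], [553, -34, 70], [550, -47, 67], [544, -59, 72], [540, -71, 71], [586, 80, 80], [583, 68, 76], [563, 8, 74], [559, -4, 72], [556, -17, 68], [552, -30, 67], [547, -42, 68], [584, 81, 77], [580, 69, 76], [562, 12, 70], [557, 0, 71], [553, -12, 73], [550, -25, 68], [546, -38, 64], [577, 70, 74], [558, 14, 73], [555, 1, 67], [550, -19, 61], [572, 71, 79], [555, 11, 68], [570, 72, 74]]
```

move_arm(
  increments="1 20 30 40 0 0 -0.0875; 1 31 50 14 0 0 -0.0875; 1 31 50 14 0 0 -0.0875; 1 31 50 14 0 0 -0.0875; 1 31 50 14 0 0 -0.0875; 1 31 50 14 0 0 -0.0875; 1 31 50 14 0 0 -0.0875; 1 31 50 14 0 0 -0.0875",
)

```text
t: 1.15
eef_pos: [0.5225, -0.2302, 0.3697]
tool_rot: [0.0, 0.991, -0.133, -0.0]
contact_force: [0.8, -0.6, -0.5]
gripper_width: 0.999
```

move_arm(
  increments="1 31 50 6 0 0 0; 1 31 50 6 0 0 0; 1 31 50 6 0 0 0; 1 30 38 6 0 0 0; 1 14 9 4 0 0 0; 1 0 0 0 0 0 0; 1 0 0 0 0 0 0; 1 0 0 0 0 0 0",
)

```text
t: 2.15
eef_pos: [0.6583, -0.0364, 0.3974]
tool_rot: [0.0, 0.991, -0.133, -0.0]
contact_force: [-0.2, -0.2, 0.1]
gripper_width: 0.997
```

```bash
python3 - <<'E'
from h import *
import pickle
o=bot.get_obs();print(o['t'],o['eef_pos'],o['tool_rot'],o['q'].round(2))
p,d=vision.read_camera('wrist');cv2.imwrite('pics/w1.png',p[:,:,::-1]);pickle.dump((o,p,d),open('w1.pkl','wb'))
E
```

```text
2.15 [ 0.65828242 -0.03638101  0.39736513] [ 3.11254132e-04  9.91155861e-01 -1.32702518e-01 -6.79566145e-05] [ 0.08  0.36 -0.18  1.35  0.06  1.43 -1.93]
```

View pics/w1.png

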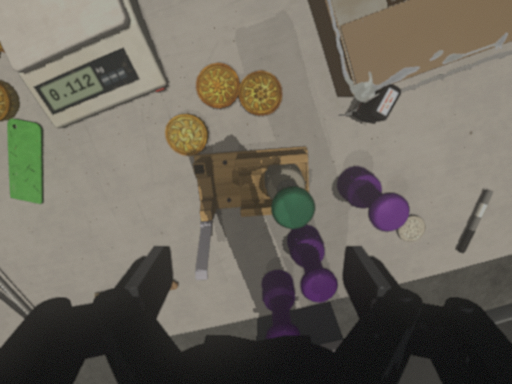

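```bash
python3 - <<'E'
from h import *
import pickle
o,p,d=pickle.load(open('w1.pkl','rb'))
cv2.imwrite('pics/w1c.png',cv2.resize(p[135:290,175:335][:,:,::-1],None,fx=5,fy=3.87*1.0,interpolation=2) if 0 else cv2.resize(p[140:285,175:335][:,:,::-1],None,fx=4,fy=4,interpolation=2))
C=cloud('wrist',d,o);print('bench',np.median(C[230:260,130:150].reshape(-1,3),0))
h=cv2.cvtColor(p,cv2.COLOR_RGB2HSV)
g=cv2.inRange(h,(65,90,20),(95,255,200));n,l,s,c=cv2.connectedComponentsWithStats(g);i=1+s[1:,4].argmax()
print(s[i],c[i]);(u,v),r=cv2.minEnclosingCircle(np.argwhere(l==i)[:,::-1].astype(np.float32));print(u,v,r,onplane('wrist',[[u,v]],.174,o),C[int(v),int(u)])
E
```

```text
bench [5.35249599e-01 2.48253332e-01 3.48627175e-04]
[ 273  191   40   37 1012] [292.79051383 209.85869565]
292.5 209.0 19.602394104003906 [[ 0.58912019 -0.06390442  0.174     ]] [ 0.5954932  -0.06289455  0.1900597 ]
```

View pics/w1c.png

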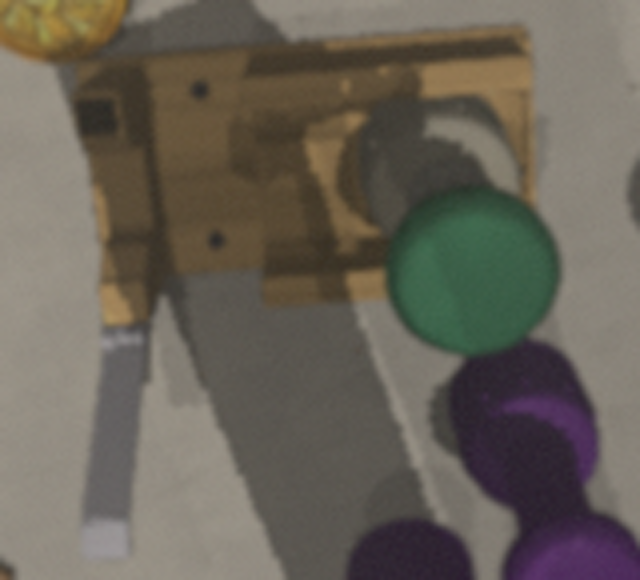

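```bash
python3 - <<'E'
from h import *
import pickle
o,p,d=pickle.load(open('w1.pkl','rb'))
C=cloud('wrist',d,o)
a=np.deg2rad(74);ex=np.array([np.cos(a),np.sin(a)]);ey=np.array([-ex[1],ex[0]])
org=np.array([.598,-.02])
P=(C[...,:2]-org);X=P@ex*1000;Y=P@ey*1000;Z=C[...,2]*1000
m=(abs(X)<160)&(abs(Y)<90)&(Z<120)&(Z>-10)
S=2.2
im=np.zeros((420,720,3),np.uint8)
o_=np.argsort(Z[m]);xs=X[m][o_];ys=Y[m][o_];zs=Z[m][o_]
for x,y,zz in zip(xs,ys,zs):
    c=cv2.applyColorMap(np.uint8([[np.clip(zz*2.5,0,255)]]),cv2.COLORMAP_JET)[0,0].tolist()
    cv2.circle(im,(int(360+x*S),int(210-y*S)),2,c,-1)
for t in range(-150,151,50): cv2.putText(im,str(t),(int(360+t*S),415),0,.4,(255,255,255));cv2.line(im,(int(360+t*S),0),(int(360+t*S),400),(90,90,90),1)
for t in range(-50,51,50): cv2.line(im,(0,int(210-t*S)),(720,int(210-t*S)),(90,90,90),1)
cv2.imwrite('pics/hm.png',im)
E
```

```text
(no output)
```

View pics/hm.png

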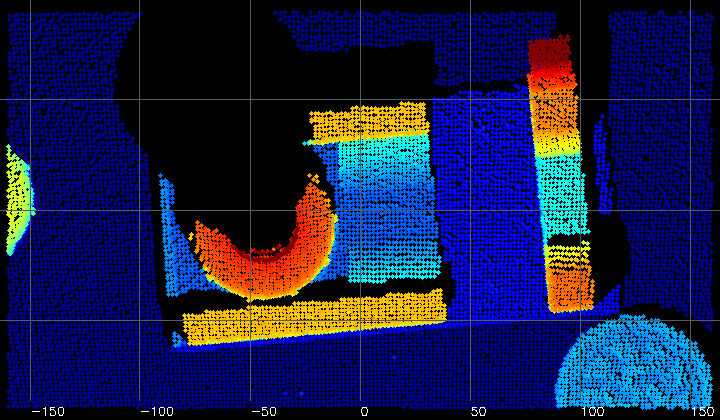

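```bash
python3 - <<'E'
from h import *
import pickle
from scipy.optimize import least_squares
o,p,d=pickle.load(open('w1.pkl','rb'))
C=cloud('wrist',d,o)
def fr(C,a,ox,oy):
    ex=np.array([np.cos(a),np.sin(a)]);ey=np.array([-ex[1],ex[0]]);P=C[...,:2]-[ox,oy];return P@ex*1000,P@ey*1000,C[...,2]*1000
a=np.deg2rad(79.5);org=[.598,-.02]
h=cv2.cvtColor(p,cv2.COLOR_RGB2HSV)
for it in range(4):
    X,Y,Z=fr(C,a,*org)
    ch=(abs(Z-70)<3)&(X>-90)&(X<60)&(abs(Y)<65)&(abs(Y)>30)
    sa=(abs(Z-76)<3)&(X>80)&(X<125)&(abs(Y)<60)
    q=ch&(Y<0)&(X>-65)&(X<30)
    # outer & inner edges of cheek per x-bin
    xb=np.arange(-65,31,5);lo=[];hi=[]
    for b in xb:
        s=q&(abs(X-b)<2.5);lo.append(np.percentile(Y[s],2));hi.append(np.percentile(Y[s],98))
    k=np.polyfit(xb,(np.array(lo)+hi)/2,1);
    print('yaw',np.rad2deg(a),'slope',k, 'inner',np.mean(hi),'outer',np.mean(lo))
    s2=ch&(Y>0)&(X>0)&(X<30);print('near cheek Y',np.percentile(Y[s2],[2,98]),'x end',np.percentile(X[ch&(Y<0)],[1,99]),'near end',np.percentile(X[ch&(Y>0)],[1,99]),'saddle x',np.percentile(X[sa],[2,98]),'y',np.percentile(Y[sa],[1,99]), 'z',np.median(Z[ch]),np.median(Z[sa]))
    a+=np.arctan(k[0])
print(a)
E
```

```text
yaw 79.5 slope [-4.3570127e-02 -4.6205920e+01] inner -37.891351787485405 outer -52.99553382966343
near cheek Y [32.49657833 46.04416275] x end [-82.57091429  32.72405   ] near end [-17.3774183   33.74275965] saddle x [ 82.42718974 101.79267811] y [-54.01752276  46.84697296] z 69.9226645632629 76.10291461723465
yaw 77.00519349034161 slope [-1.68085300e-02 -4.61462905e+01] inner -37.94196385802729 outer -53.76231854774092
near cheek Y [33.0969477  46.71276252] x end [-80.29779721  34.55785587] near end [-19.08504086  32.03071048] saddle x [ 80.81439204 102.84657546] y [-50.13246842  50.70292707] z 69.92410207655058 76.10291461723465
yaw 76.04222634189992 slope [-1.55268421e-03 -4.62607712e+01] inner -38.33011217816089 outer -54.13708624933518
near cheek Y [33.29482488 47.21406598] x end [-79.49581242  35.2808424 ] near end [-19.72033083  31.35345565] saddle x [ 80.88094241 103.63824599] y [-48.57546819  51.92272036] z 69.92410207655058 76.11686770285354
yaw 75.95326416111781 slope [ 7.96567448e-04 -4.62463112e+01] inner -38.36786991174564 outer -54.15263229351719
near cheek Y [33.31311001 47.2560477 ] x end [-79.421901    35.34734154] near end [-19.77972531  31.29043872] saddle x [ 80.81305041 103.70951374] y [-48.43315256  52.06863978] z 69.92410207655058 76.11686770285354
1.3264311045284125
```

```bash
python3 - <<'E'
from h import *
import pickle
o,p,d=pickle.load(open('w1.pkl','rb'))
C=cloud('wrist',d,o)
a=np.deg2rad(77);ex=np.array([np.cos(a),np.sin(a)]);ey=np.array([-ex[1],ex[0]]);P=C[...,:2]-[.598,-.02];X=P@ex*1000;Y=P@ey*1000;Z=C[...,2]*1000
def R(m,n):
    m=cv2.morphologyEx(m.astype(np.uint8),cv2.MORPH_OPEN,np.ones((3,3)))>0
    r=cv2.minAreaRect(np.c_[X[m],Y[m]].astype(np.float32));print(n,m.sum(),[np.round(t,1) for t in r],np.round(np.median(Z[m]),1),cv2.boxPoints(r).round(1).tolist())
R((abs(Z-70)<2.5)&(X>-95)&(X<60)&(Y>-65)&(Y<-30),'far cheek')
R((abs(Z-70)<2.5)&(X>-95)&(X<60)&(Y<65)&(Y>25),'near cheek')
R((abs(Z-76)<2.5)&(X>70)&(X<125)&(Y<0)&(Y>-65),'far saddle')
R((abs(Z-76)<2.5)&(X>70)&(X<125)&(Y<65)&(Y>0),'near saddle')
R((abs(Z-22)<3)&(X>45)&(X<75)&(abs(Y)<65),'floor mid')
# line fits for pixel edges
m=((Z>60)&(Z<73)&(X>-85)&(X<45)&(Y>-65)&(Y<-30)).astype(np.uint8)
E
```

```text
far cheek 623 [array([-23. , -47.5]), array([118.1,  14.1]), np.float64(2.4)] 69.9 [[-82.30000305175781, -42.900001525878906], [-81.69999694824219, -57.0], [36.29999923706055, -52.099998474121094], [35.70000076293945, -38.0]]
near cheek 242 [array([ 6.4, 39.7]), array([52.3, 14. ]), np.float64(2.3)] 69.9 [[-20.0, 45.599998474121094], [-19.399999618530273, 31.600000381469727], [32.79999923706055, 33.79999923706055], [32.20000076293945, 47.79999923706055]]
far saddle 0 [array([0., 0.]), array([0., 0.]), np.float64(0.0)] nan [[0.0, 0.0], [0.0, 0.0], [0.0, 0.0], [0.0, 0.0]]
near saddle 136 [array([90.8, 40.8]), array([20.3, 19.1]), np.float64(1.3)] 75.8 [[80.5, 50.099998474121094], [80.9000015258789, 31.0], [101.19999694824219, 31.5], [100.80000305175781, 50.599998474121094]]
floor mid 0 [array([0., 0.]), array([0., 0.]), np.float64(0.0)] nan [[0.0, 0.0], [0.0, 0.0], [0.0, 0.0], [0.0, 0.0]]
  return _methods._mean(a, axis=axis, dtype=dtype,
  ret = ret.dtype.type(ret / rcount)
```

```bash
cat >> h.py <<'E'
YAW=np.deg2rad(79.37)
EX=np.array([np.cos(YAW),np.sin(YAW),0]);EY=np.array([-EX[1],EX[0],0]);EZ=np.array([0,0,1.])
RC=np.c_[EX,EY,EZ]
E
python3 - <<'E'
from h import *
import pickle
o,p,d=pickle.load(open('w1.pkl','rb'))
C=cloud('wrist',d,o)
a=np.deg2rad(77);e0=np.array([[np.cos(a),np.sin(a)],[-np.sin(a),np.cos(a)]])
w=lambda q:np.array([.598,-.02])*1000+np.array(q)@e0
F=np.array([w((-82.3,-42.9)),w((-81.7,-57)),w((36.3,-52.1)),w((35.7,-38))]);N=np.array([w((32.8,33.8)),w((32.2,47.8))]);S=np.array([w((90.8,40.8))])
f=lambda q:np.c_[q@EX[:2],q@EY[:2]]
print(f(F),f(N),f(S))
ff=f(F);nn=f(N)
ox=(ff[:,0].reshape(-1).mean()+17);ox2=nn[:,0].mean()-42
oy=(ff[[1,2],1].mean()+nn[1,1])/2;oy2=(ff[[0,3],1].mean()+nn[0,1])/2
print(ox,ox2,f(S)[0,0]-100,oy,oy2)
O=(ox*EX+oy*EY);print(O)
# press pieces
X=C-np.r_[O[:2]/1000,0];x=X@EX*1000;y=X@EY*1000;z=C[...,2]*1000
h=cv2.cvtColor(p,cv2.COLOR_RGB2HSV);g=cv2.inRange(h,(65,90,20),(95,255,200))>0
k=g&(z>150)
print('knob top z',np.percentile(z[k],95),'x',np.percentile(x[k],[.5,50,99.5]),'y',np.percentile(y[k],[.5,50,99.5]))
# circle fit top-ish knob rim: widest
t=k&(z>183);print('top flat c',x[t].mean(),y[t].mean(),t.sum(),np.percentile(x[t],[1,99]),np.percentile(y[t],[1,99]))
b=(z>78)&(z<92)&(abs(x+40)<50)&(abs(y)<50)&~g;q=np.c_[x[b],y[b]]
print('barrel top',b.sum(),np.percentile(z[b],[5,50,95]));r=np.hypot(*(q-[-40,0]).T);print(np.percentile(r,99), q.min(0),q.max(0))
kk=(x>90)&(x<110)&(y>56)&(z>85)&(z<180);print('keeper',kk.sum(),np.percentile(x[kk],[2,98]));
s=np.c_[y[kk],z[kk]];print('ang',np.arctan2(-(s[:,0]-54),s[:,1]-81)[(s[:,1]>100)].mean(),s.max(0),)
# cylinder fit barrel wall ,z 50-82
E
```

```text
[[   6.65025876 -630.88697333]
 [   6.66667517 -644.99972396]
 [ 124.76836752 -644.98351133]
 [ 124.75195112 -630.8707607 ]] [[ 124.82354184 -559.01225477]
 [ 124.80299018 -544.99941859]] [[ 183.06339731 -554.41668793]]
82.70931314282787 82.813266009914 83.06339730818272 -594.9955181201813 -594.9455608892222
[600.04179443 -28.46650661   0.        ]
knob top z 190.8129308684547 x [-58.9928517  -35.45758883  -1.75514867] y [-75.74655029  -0.45381376  23.03178183]
top flat c -35.336022332784836 -1.0043941692875975 1019 [-58.80545633 -11.82181379] [-23.37710154  22.11322461]
barrel top 519 [78.94658736 82.54831809 86.2683951 ]
32.95385108134373 [-66.71126674 -30.30127199] [-6.59824397 17.37919758]
keeper 614 [ 91.84345166 109.20797478]
ang -0.4522727292448544 [105.96696631 168.5292407 ]
```

```bash
cat >> h.py <<'E'
O=np.array([.6000,-.0285,0])
def c2w(q): return O+np.asarray(q)/1000@RC.T
def w2c(q): return (np.asarray(q)-O)@RC*1000
E
python3 - <<'E'
from h import *
import pickle
o,p,d=pickle.load(open('w1.pkl','rb'))
C=w2c(cloud('wrist',d,o))
h=cv2.cvtColor(p,cv2.COLOR_RGB2HSV);m=cv2.inRange(h,(125,60,20),(165,255,255))>0
q=C[m&(C[...,2]>140)&(C[...,2]<200)]
_,_,c=cv2.kmeans(q[:,:2].astype(np.float32),3,None,(3,50,.1),5,cv2.KMEANS_PP_CENTERS);print(c)
for k in c: s=q[np.hypot(*(q[:,:2]-k).T)<40];print(k,s.min(0),s.max(0),len(s))
# objects with z>15 in region x 100..500
s=(C[...,0]>115)&(C[...,0]<520)&(abs(C[...,1])<150)&(C[...,2]>12)&(C[...,2]<150)
print(np.percentile(C[s],[0,50,100],axis=0) if s.any() else 'clear')
z=np.load('top0.npz');T=w2c(np.load('C.npy'));s=(T[...,0]>115)&(T[...,0]<500)&(abs(T[...,1])<170)&(T[...,2]>14)&(T[...,2]<300)
im=np.zeros(s.shape,np.uint8);im[s]=1;n,l,st,ce=cv2.connectedComponentsWithStats(im)
for i in range(1,n):
    if st[i,4]>8: q=T[l==i];print(st[i],q.min(0).round(),q.max(0).round())
print('target',c2w([-36.5,-.5,155]))
E
```

```text
[[ -12.523807  212.66779 ]
 [-169.33218    22.54133 ]
 [ -70.86755   130.07152 ]]
[-12.523807 212.66779 ] [-39.82288464 204.18186881 149.64355447] [ 14.07817034 229.8146573  168.09614982] 377
[-169.33218   22.54133] [-198.18965309   -1.45898238  152.83010753] [-144.41766524   50.22681273  170.02346879] 1156
[-70.86755 130.07152] [-98.01369114 107.82667371 149.68369924] [-45.43839764 162.18223642 169.69446115] 973
[[ 115.11859946 -149.99032379   12.05037152]
 [ 145.91209661 -109.17195694   27.98093816]
 [ 456.74172018   30.65467892   41.99975507]]
[148 145  56  20 435] [ 175. -170.   14.] [ 366. -125.   43.]
[115 152  20  10 118] [ 415. -170.   15.] [ 479. -147.   52.]
[211 153  14  22 208] [ 115. -127.   14.] [157. -56.  38.]
target [ 0.59375841 -0.06446585  0.155     ]
```

move_arm(
  increments="1 -22 -10 -20 0 0 0.027; 1 -22 -10 -30 0 0 0.027; 1 -20.5 -8 -40 0 0 0.0267; 1 0 0 -40 0 0 0; 1 0 0 -27 0 0 0; 1 0 0 0 0 0 0; 1 0 0 0 0 0 0; 1 0 0 0 0 0 0",
)

```text
t: 3.2
eef_pos: [0.5954, -0.063, 0.242]
tool_rot: [-0.0, 0.996, -0.092, 0.001]
contact_force: [-0.1, 0.2, 0.7]
gripper_width: 0.999
```

```bash
python3 - <<'E'
from h import *
import pickle
o=bot.get_obs();print(o['t'],o['eef_pos'],o['tool_rot'],o['q'].round(2),w2c(o['eef_pos']))
p,d=vision.read_camera('wrist');cv2.imwrite('pics/w2.png',p[:,:,::-1]);pickle.dump((o,p,d),open('w2.pkl','wb'))
C=w2c(cloud('wrist',d,o));x,y,z=C[...,0],C[...,1],C[...,2]
h=cv2.cvtColor(p,cv2.COLOR_RGB2HSV);g=(cv2.inRange(h,(65,90,20),(95,255,200))>0)&(z>150)&(z<200)
print(np.percentile(z[g],95),x[g].min(),x[g].max(),y[g].min(),y[g].max())
t=g&(z>186);print(x[t].mean(),y[t].mean(),np.percentile(x[t],[1,99]),np.percentile(y[t],[1,99]))
E
```

```text
3.2 [ 0.59538713 -0.06299233  0.24202191] [-6.65390374e-05  9.95783686e-01 -9.17215105e-02  1.41821100e-03] [ 0.15  0.35 -0.19  1.72  0.07  1.07 -1.82] [-34.75132149  -1.82895044 242.02191035]
189.93223991605313 -58.58571554103142 -15.291773607324604 -25.876177867470393 23.474531814977865
-43.65384901951139 -13.457860891191306 [-55.43738455 -16.99072332] [-24.11384545  20.1067844 ]
```

View pics/w2.png

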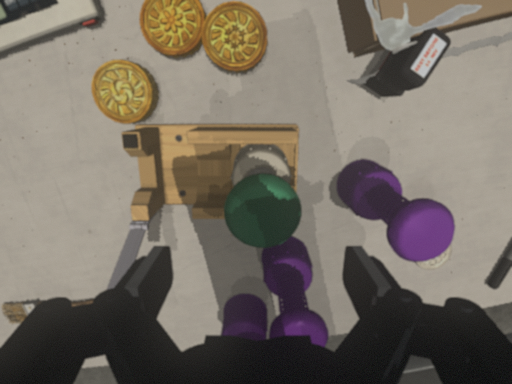

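```bash
python3 - <<'E'
from h import *
import pickle
o,p,d=pickle.load(open('w2.pkl','rb'))
h=cv2.cvtColor(p,cv2.COLOR_RGB2HSV);g=cv2.inRange(h,(60,60,10),(100,255,200));n,l,s,c=cv2.connectedComponentsWithStats(g);i=1+s[1:,4].argmax();print(s[i])
(u,v),r=cv2.minEnclosingCircle(np.argwhere(l==i)[:,::-1].astype(np.float32));print(u,v,r)
for z in(.165,.174,.18): print(z,w2c(onplane('wrist',[[u,v],[u-r,v],[u+r,v]],z,o)).round(1).tolist())
E
```

```text
[ 225  174   73   73 3711]
262.1036682128906 210.4883270263672 37.267372131347656
0.165 [[-36.9, 4.9, 165.0], [-7.4, 5.0, 165.0], [-66.5, 4.9, 165.0]]
0.174 [[-36.8, 1.6, 174.0], [-8.5, 1.7, 174.0], [-65.1, 1.6, 174.0]]
0.18 [[-36.7, -0.6, 180.0], [-9.2, -0.6, 180.0], [-64.2, -0.6, 180.0]]
```

move_arm(
  increments="1 -1.8 -1.7 -15 0 0 0; 1 0 0 -15 0 0 0; 1 0 0 -15 0 0 0; 1 0 0 -15 0 0 0; 1 0 0 -15 0 0 0; 1 0 0 -15 0 0 0; 1 0 0 0 0 0 0; 1 0 0 0 0 0 0",
)

```text
t: 4.25
eef_pos: [0.593, -0.0646, 0.1506]
tool_rot: [-0.0, 0.996, -0.092, 0.0]
contact_force: [-0.2, -0.5, -0.3]
gripper_width: 0.996
```

```bash
python3 - <<'E'
from h import *
o=bot.get_obs();print(o['t'],o['eef_pos'],w2c(o['eef_pos']),o['contact_force'])
p,d=vision.read_camera('wrist');cv2.imwrite('pics/w3.png',p[:,:,::-1])
p,d=vision.read_camera('side');cv2.imwrite('pics/s3.png',cv2.resize(p[130:290,170:380][:,:,::-1],None,fx=3.5,fy=3.5))
E
```

```text
4.25 [ 0.59302299 -0.06457662  0.15064073] [-36.7445285    0.20237039 150.64073248] [-0.22408819 -0.54401131 -0.32378938]
```

View pics/w3.png

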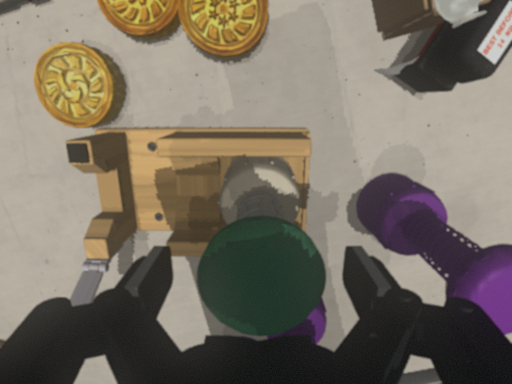

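View pics/s3.png

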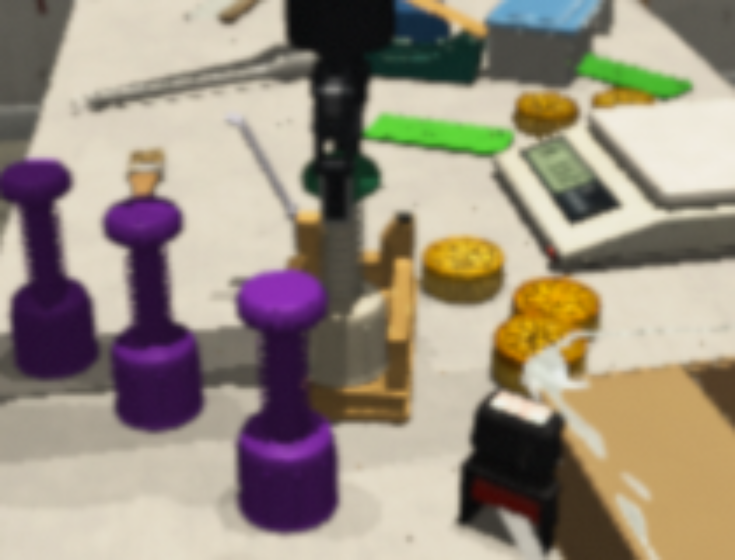

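```bash
cat > traj.py <<'E'
from h import *
import sys
def tcp(phi,Px=-2.3,a=128.6,e=0,y=0.2):
    c,s=np.cos(phi),np.sin(phi);return np.array([Px+(-34.5+e)*c+a*s, y, 22-(-34.5+e)*s+a*c])
def rows(phis,g,f=tcp):
    out=[]
    for i in range(1,len(phis)):
        w=RC@(f(phis[i])-f(phis[i-1]));r=(phis[i]-phis[i-1])*EY
        out.append(f"{g} {w[0]:.1f} {w[1]:.1f} {w[2]:.1f} {r[0]:.4f} {r[1]:.4f} 0")
    print('; '.join(out))
E
python3 - <<'E'
from traj import *
d=np.deg2rad
rows(d(np.r_[0,2,4.5,7,9.5,12,14.5]),.78)
rows(d(14.5+2*np.arange(9)),.78)
E
```

```text
0.78 0.8 4.4 1.1 -0.0343 0.0064 0; 0.78 1.0 5.6 1.2 -0.0429 0.0080 0; 0.78 1.1 5.6 0.9 -0.0429 0.0080 0; 0.78 1.1 5.7 0.7 -0.0429 0.0080 0; 0.78 1.1 5.7 0.4 -0.0429 0.0080 0; 0.78 1.1 5.7 0.2 -0.0429 0.0080 0
0.78 0.9 4.6 -0.0 -0.0343 0.0064 0; 0.78 0.9 4.6 -0.2 -0.0343 0.0064 0; 0.78 0.9 4.6 -0.4 -0.0343 0.0064 0; 0.78 0.9 4.5 -0.5 -0.0343 0.0064 0; 0.78 0.8 4.5 -0.7 -0.0343 0.0064 0; 0.78 0.8 4.5 -0.8 -0.0343 0.0064 0; 0.78 0.8 4.5 -1.0 -0.0343 0.0064 0; 0.78 0.8 4.4 -1.2 -0.0343 0.0064 0
```

move_arm(
  increments="0.78 0 0 0 0 0 0; 0.78 0 0 0 0 0 0; 0.78 0.8 4.4 1.1 -0.0343 0.0064 0; 0.78 1.0 5.6 1.2 -0.0429 0.0080 0; 0.78 1.1 5.6 0.9 -0.0429 0.0080 0; 0.78 1.1 5.7 0.7 -0.0429 0.0080 0; 0.78 1.1 5.7 0.4 -0.0429 0.0080 0; 0.78 1.1 5.7 0.2 -0.0429 0.0080 0",
  newtons=20,
)

```text
t: 5.35
eef_pos: [0.599, -0.0318, 0.1551]
tool_rot: [0.126, 0.988, -0.091, -0.011]
contact_force: [0.0, -0.8, -0.5]
gripper_width: 0.781
```

```bash
cat > look.py <<'E'
from h import *
import sys
k=sys.argv[1]
o=bot.get_obs();q=o['tool_rot'];R=Rn.from_quat([q[1],q[2],q[3],q[0]]).as_matrix();zc=RC.T@R[:,2];yc=RC.T@R[:,1]
print(round(float(o['t']),2),w2c(o['eef_pos']).round(1),'tilt',np.rad2deg(np.arctan2(-zc[0],-zc[2])).round(1),'zc',zc.round(3),'yc',yc.round(3),'F',(RC.T@o['contact_force']).round(1),o['gripper_width'].round(3),'q',o['q'].round(2))
for n in sys.argv[2:]:
    p,d=vision.read_camera(n);np.savez(f'{n}_{k}.npz',p=p,d=d,pos=o['eef_pos'],rot=o['tool_rot'])
    b=p[:,:,::-1]
    if n=='side': b=cv2.resize(b[130:290,170:380],None,fx=3.5,fy=3.5)
    if n=='top': b=cv2.resize(b[120:260,190:340],None,fx=4,fy=4)
    cv2.imwrite(f'pics/{n}_{k}.png',b)
E
python3 look.py a side wrist
```

```text
Traceback (most recent call last):
  File "look.py", line 5, in <module>
    print(round(float(o['t']),2),w2c(o['eef_pos']).round(1),'tilt',np.rad2deg(np.arctan2(-zc[0],-zc[2])).round(1),'zc',zc.round(3),'yc',yc.round(3),'F',(RC.T@o['contact_force']).round(1),o['gripper_width'].round(3),'q',o['q'].round(2))
                                                                                                                                                                                           ^^^^^^^^^^^^^^^^^^^^^^^^
AttributeError: 'float' object has no attribute 'round'
```

```bash
sed -i "s/o\['gripper_width'\].round(3)/round(float(o['gripper_width']),3)/" look.py
python3 look.py a side wrist
```

```text
5.35 [ -3.4   0.4 155.1] tilt 14.6 zc [-0.252 -0.001 -0.968] yc [-0.968 -0.002  0.252] F [-0.7 -0.2 -0.5] 0.781 q [-0.11  0.47 -0.1   1.78  0.33  1.01 -2.15]
```

View pics/wrist_a.png

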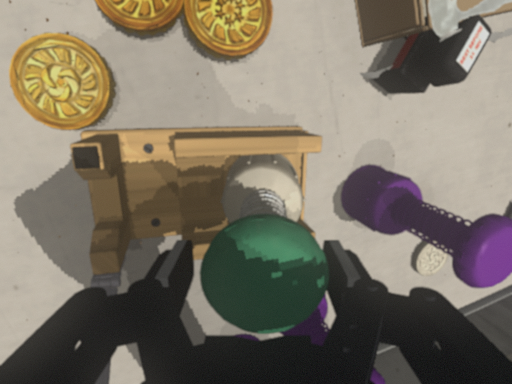

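View pics/side_a.png

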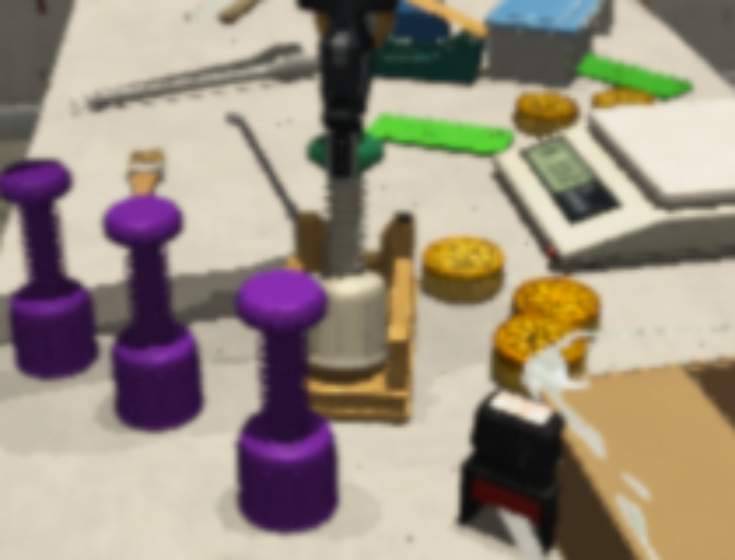

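move_arm(
  increments="0.78 0.9 4.6 0 -0.0343 0.0064 0; 0.78 0.9 4.6 -0.2 -0.0343 0.0064 0; 0.78 0.9 4.6 -0.4 -0.0343 0.0064 0; 0.78 0.9 4.5 -0.5 -0.0343 0.0064 0; 0.78 0.8 4.5 -0.7 -0.0343 0.0064 0; 0.78 0.8 4.5 -0.8 -0.0343 0.0064 0; 0.78 0.8 4.5 -1.0 -0.0343 0.0064 0; 0.78 0.8 4.4 -1.2 -0.0343 0.0064 0",
)

```text
t: 6.45
eef_pos: [0.6057, 0.0047, 0.1499]
tool_rot: [0.263, 0.96, -0.088, -0.024]
contact_force: [-0.6, -0.1, 0.0]
gripper_width: 0.779
```

```bash
python3 look.py b wrist
python3 - <<'E'
from traj import *
d=np.deg2rad
rows(d(30.5+3*np.arange(9)),.78)
E
```

```text
6.45 [ 33.6   0.5 149.9] tilt 30.6 zc [-0.509 -0.001 -0.861] yc [-0.861 -0.002  0.509] F [-0.2  0.5  0. ] 0.779 q [-0.33  0.58 -0.03  1.7   0.51  1.21 -2.38]
0.78 1.2 6.6 -2.0 -0.0515 0.0097 0; 0.78 1.2 6.4 -2.4 -0.0515 0.0097 0; 0.78 1.2 6.3 -2.7 -0.0515 0.0097 0; 0.78 1.2 6.2 -3.1 -0.0515 0.0097 0; 0.78 1.1 6.0 -3.4 -0.0515 0.0097 0; 0.78 1.1 5.8 -3.7 -0.0515 0.0097 0; 0.78 1.1 5.6 -4.0 -0.0515 0.0097 0; 0.78 1.0 5.4 -4.3 -0.0515 0.0097 0
```

View pics/wrist_b.png

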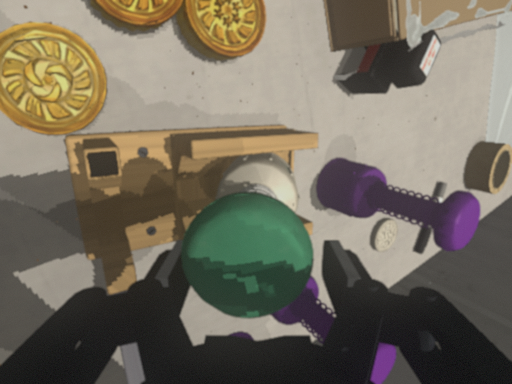

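move_arm(
  increments="0.78 1.2 6.6 -2.0 -0.0515 0.0097 0; 0.78 1.2 6.4 -2.4 -0.0515 0.0097 0; 0.78 1.2 6.3 -2.7 -0.0515 0.0097 0; 0.78 1.2 6.2 -3.1 -0.0515 0.0097 0; 0.78 1.1 6.0 -3.4 -0.0515 0.0097 0; 0.78 1.1 5.8 -3.7 -0.0515 0.0097 0; 0.78 1.1 5.6 -4.0 -0.0515 0.0097 0; 0.78 1.0 5.4 -4.3 -0.0515 0.0097 0",
)

```text
t: 7.5
eef_pos: [0.6148, 0.0528, 0.1242]
tool_rot: [0.457, 0.885, -0.081, -0.043]
contact_force: [0.2, -0.1, -0.7]
gripper_width: 0.778
```

```bash
python3 look.py c wrist side
```

```text
7.5 [ 82.7   0.5 124.2] tilt 54.7 zc [-0.816 -0.    -0.579] yc [-0.579 -0.002  0.816] F [-0.  -0.2 -0.7] 0.778 q [-0.56  0.84  0.05  1.53  0.64  1.51 -2.56]
```

View pics/wrist_c.png

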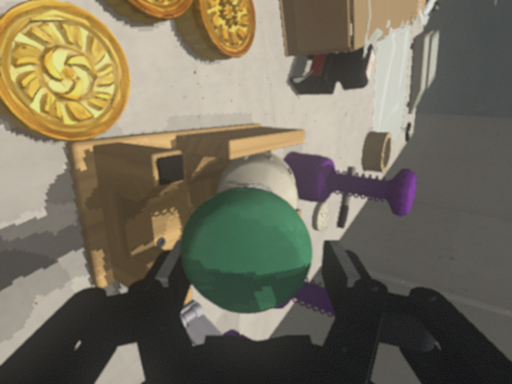

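View pics/side_c.png

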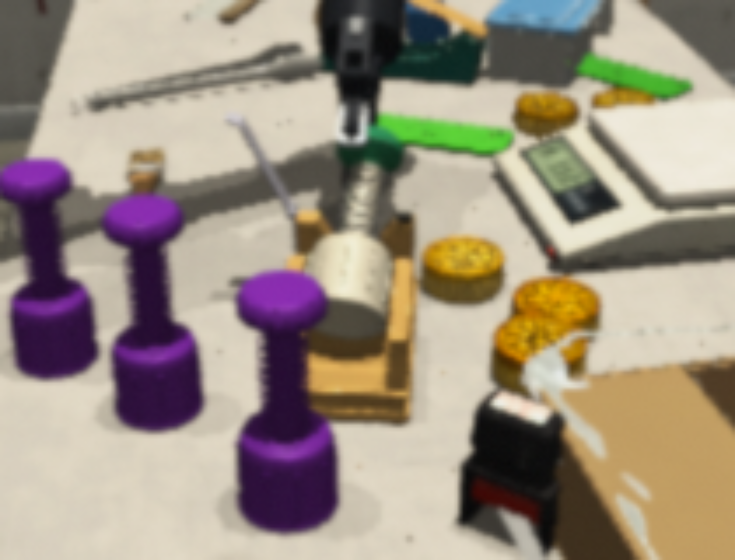

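```bash

python3 - <<'E'
from traj import *
d=np.deg2rad
rows(d(54.5+2.25*np.arange(9)),.78)
E
```

```text
0.78 0.7 3.9 -3.4 -0.0386 0.0072 0; 0.78 0.7 3.8 -3.6 -0.0386 0.0072 0; 0.78 0.7 3.6 -3.7 -0.0386 0.0072 0; 0.78 0.7 3.5 -3.8 -0.0386 0.0072 0; 0.78 0.6 3.3 -4.0 -0.0386 0.0072 0; 0.78 0.6 3.2 -4.1 -0.0386 0.0072 0; 0.78 0.6 3.0 -4.2 -0.0386 0.0072 0; 0.78 0.5 2.8 -4.4 -0.0386 0.0072 0
```

move_arm(
  increments="0.78 0.7 3.9 -3.4 -0.0386 0.0072 0; 0.78 0.7 3.8 -3.6 -0.0386 0.0072 0; 0.78 0.7 3.6 -3.7 -0.0386 0.0072 0; 0.78 0.7 3.5 -3.8 -0.0386 0.0072 0; 0.78 0.6 3.3 -4.0 -0.0386 0.0072 0; 0.78 0.6 3.2 -4.1 -0.0386 0.0072 0; 0.78 0.6 3.0 -4.2 -0.0386 0.0072 0; 0.78 0.5 2.8 -4.4 -0.0386 0.0072 0",
)

```text
t: 8.6
eef_pos: [0.6199, 0.0799, 0.0929]
tool_rot: [0.59, 0.802, -0.074, -0.055]
contact_force: [-0.2, -0.3, -1.1]
gripper_width: 0.78
```

```bash
python3 look.py d wrist side top
```

```text
8.6 [110.2   0.4  92.9] tilt 72.7 zc [-0.955 -0.001 -0.298] yc [-0.298 -0.002  0.955] F [-0.3  0.2 -1.1] 0.78 q [-0.67  1.07  0.12  1.39  0.7   1.73 -2.61]
```

View pics/wrist_d.png

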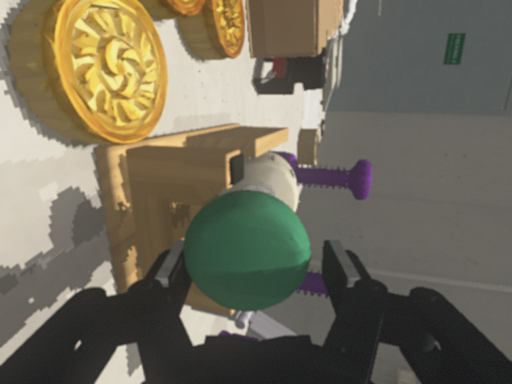

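View pics/side_d.png

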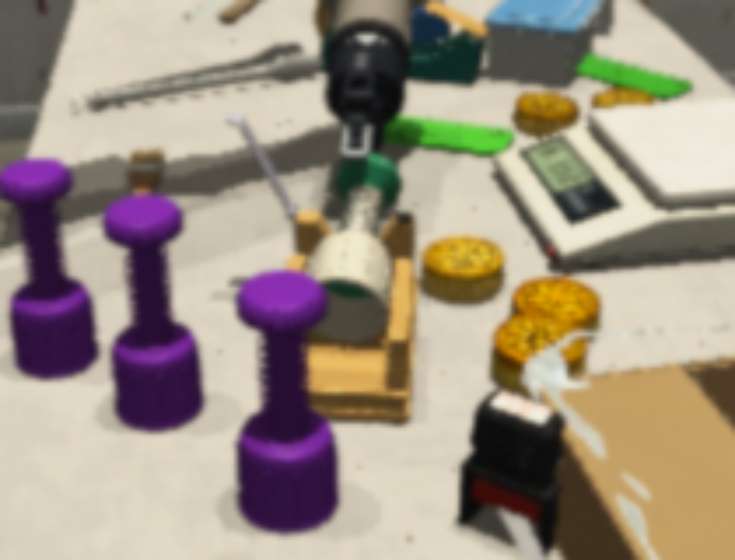

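View pics/top_d.png

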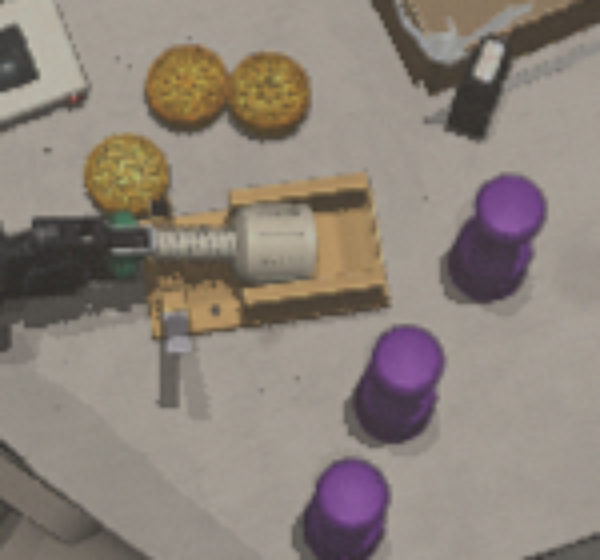

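```bash

python3 - <<'E'
from traj import *
d=np.deg2rad
rows(d(72.5+np.arange(9)*9.5/8),.78)
print(RC@[.5,0,-2.5])
E
```

```text
0.78 0.3 1.4 -2.3 -0.0204 0.0038 0; 0.78 0.3 1.4 -2.4 -0.0204 0.0038 0; 0.78 0.3 1.3 -2.4 -0.0204 0.0038 0; 0.78 0.2 1.3 -2.4 -0.0204 0.0038 0; 0.78 0.2 1.2 -2.5 -0.0204 0.0038 0; 0.78 0.2 1.2 -2.5 -0.0204 0.0038 0; 0.78 0.2 1.1 -2.5 -0.0204 0.0038 0; 0.78 0.2 1.1 -2.5 -0.0204 0.0038 0
[ 0.09223299  0.49141945 -2.5       ]
```

move_arm(
  increments="0.78 0.3 1.4 -2.3 -0.0204 0.0038 0; 0.78 0.3 1.4 -2.4 -0.0204 0.0038 0; 0.78 0.3 1.3 -2.4 -0.0204 0.0038 0; 0.78 0.2 1.3 -2.4 -0.0204 0.0038 0; 0.78 0.2 1.2 -2.5 -0.0204 0.0038 0; 0.78 0.2 1.2 -2.5 -0.0204 0.0038 0; 0.78 0.2 1.1 -2.5 -0.0204 0.0038 0; 0.78 0.2 1.1 -2.5 -0.0204 0.0038 0",
)

```text
t: 9.75
eef_pos: [0.6217, 0.0898, 0.0736]
tool_rot: [0.654, 0.751, -0.069, -0.061]
contact_force: [-0.0, -0.1, -0.9]
gripper_width: 0.781
```

```bash
python3 look.py e wrist side
```

```text
9.75 [120.3   0.4  73.6] tilt 82.1 zc [-0.991 -0.001 -0.137] yc [-0.137 -0.001  0.991] F [-0.1  0.  -0.9] 0.781 q [-0.71  1.19  0.16  1.31  0.72  1.83 -2.61]
```

View pics/wrist_e.png

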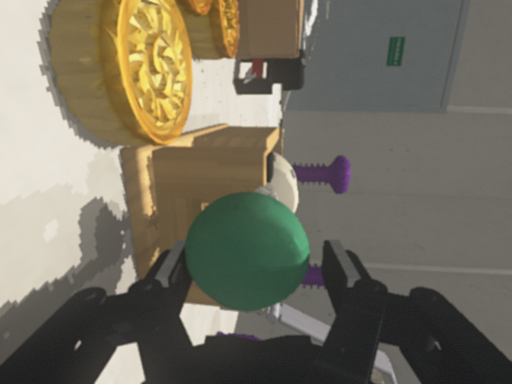

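View pics/side_e.png

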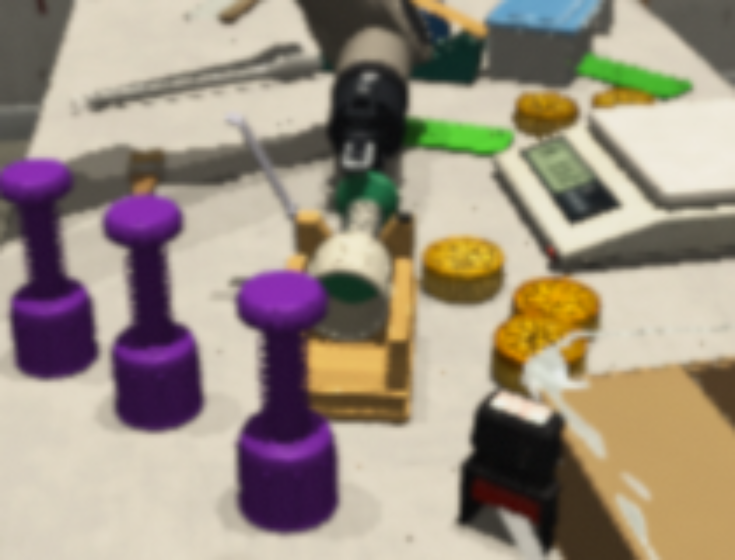

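move_arm(
  increments="0.78 0.1 0.5 -2.5 0 0 0; 0.78 0.1 0.5 -2.5 0 0 0; 0.78 0.1 0.5 -2.5 0 0 0; 0.78 0.1 0.5 -2.5 0 0 0; 0.78 0.1 0.5 -2.5 0 0 0; 0.78 0.1 0.5 -2.5 0 0 0; 0.78 0.1 0.5 -2.5 0 0 0; 0.78 0 0 -1.5 0 0 0",
)

```text
t: 10.85
eef_pos: [0.6224, 0.0932, 0.0573]
tool_rot: [0.655, 0.75, -0.07, -0.061]
contact_force: [-4.5, 1.9, 14.1]
gripper_width: 0.779
```

```bash
python3 look.py f wrist side top
```

```text
10.85 [123.8   0.4  57.3] tilt 82.3 zc [-0.991  0.001 -0.135] yc [-0.135  0.     0.991] F [ 1.   4.8 14.1] 0.779 q [-0.71  1.22  0.16  1.28  0.71  1.83 -2.62]
```

View pics/wrist_f.png

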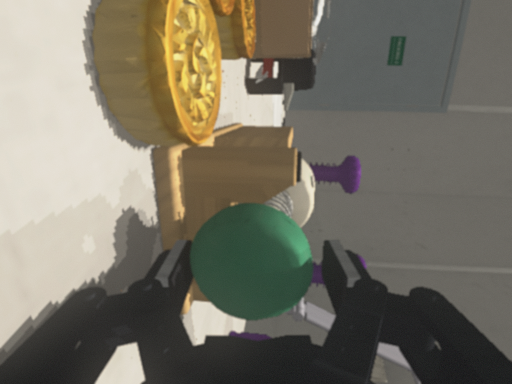

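View pics/side_f.png

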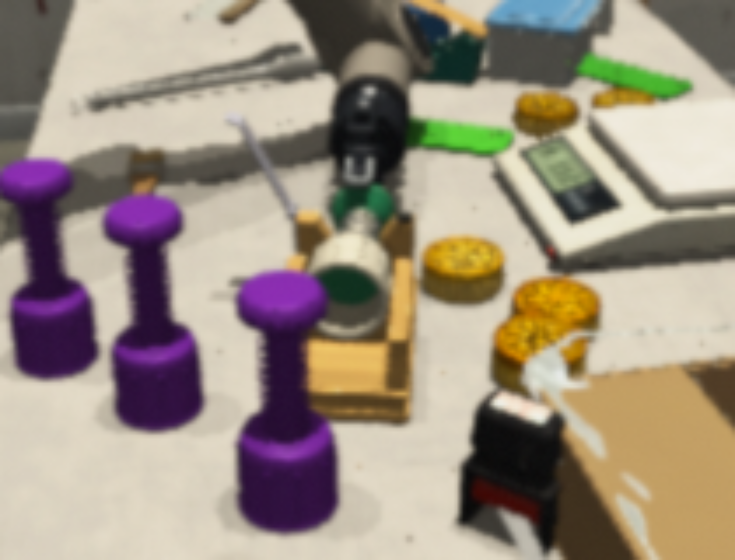

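View pics/top_f.png

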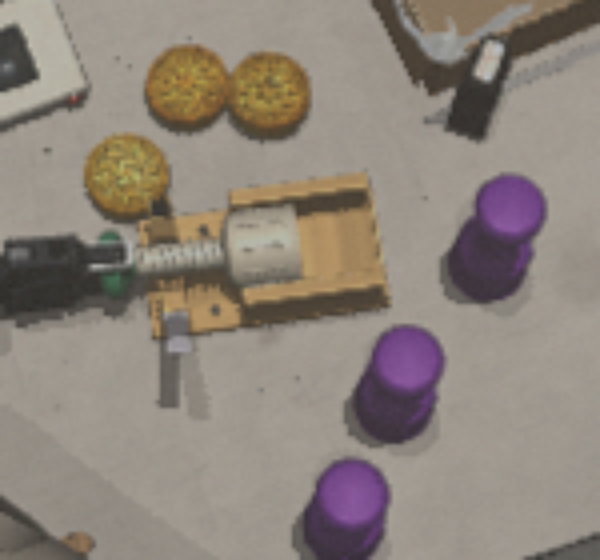

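```bash

python3 - <<'E'
from h import *
a=np.load('top_f.npz')['p'];b=np.load('side_f.npz')['p']
cv2.imwrite('pics/topf2.png',cv2.resize(a[120:330,60:300][:,:,::-1],None,fx=2.8,fy=2.8));cv2.imwrite('pics/sidef2.png',cv2.resize(b[60:260,130:400][:,:,::-1],None,fx=2.9,fy=2.9))
d=np.load('side_f.npz')['d'];C=w2c(cloud('side',d))
T=w2c(cloud('top',np.load('top_f.npz')['d']))
for n,K_ in(('side',C),('top',T)):
  for x0 in range(130,500,30):
    s=(abs(K_[...,0]-x0)<15)&(abs(K_[...,1])<130)&(K_[...,2]>8)
    if s.sum()>5:print(n,x0,s.sum(),np.percentile(K_[s][:,1],[2,98]).round(),np.percentile(K_[s][:,2],[1,50,99]).round())
E
```

```text
side 130 326 [-122.   22.] [ 13.  65. 107.]
side 160 125 [-109.   15.] [ 26. 108. 131.]
side 190 61 [-15.  15.] [ 65. 130. 138.]
side 220 62 [-18.  17.] [ 53. 100. 141.]
side 250 188 [-35.  35.] [ 41.  85. 111.]
side 280 75 [-35. 128.] [ 70. 111. 373.]
side 310 480 [-33. 129.] [ 85. 303. 391.]
side 340 570 [-34. 126.] [ 21. 252. 394.]
side 370 572 [-28. 103.] [106. 190. 303.]
side 400 416 [-113.   72.] [  9. 137. 247.]
side 430 155 [-126.    4.] [  8.  99. 195.]
side 460 99 [-123.   -5.] [  8.  10. 184.]
side 490 11 [-75. -20.] [  9.  10. 157.]
top 130 303 [-123.   24.] [  9.  32. 108.]
top 160 182 [-110.   58.] [  8.  63. 132.]
top 190 168 [-53.  18.] [  9. 102. 142.]
top 220 159 [-11.  54.] [  8. 102. 143.]
top 250 200 [-34.  37.] [  8. 106. 120.]
top 280 230 [-32. 128.] [  8. 109. 378.]
top 310 303 [-33. 129.] [  8. 117. 394.]
top 340 345 [-126.  128.] [ 16. 123. 398.]
top 370 347 [-34. 123.] [ 14. 233. 362.]
top 400 358 [-122.  124.] [  8. 225. 329.]
top 430 289 [-127.   92.] [  8. 187. 265.]
top 460 235 [-124.   70.] [  8. 153. 201.]
top 490 66 [-40.  95.] [  8. 121. 150.]
```

View pics/topf2.png

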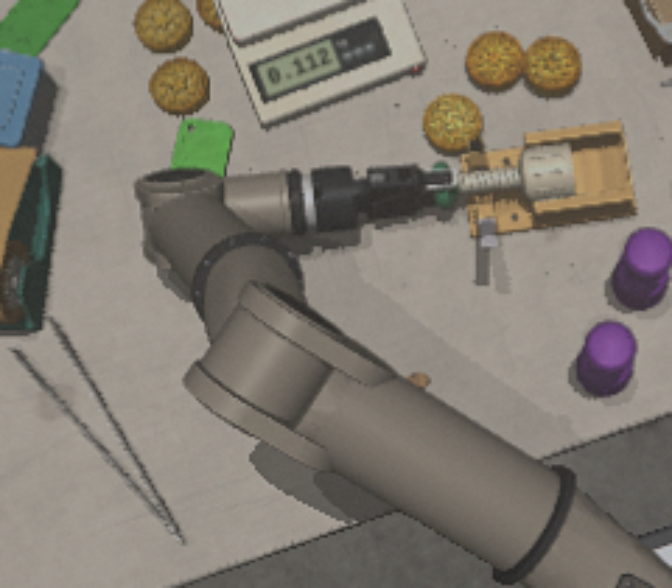

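View pics/sidef2.png

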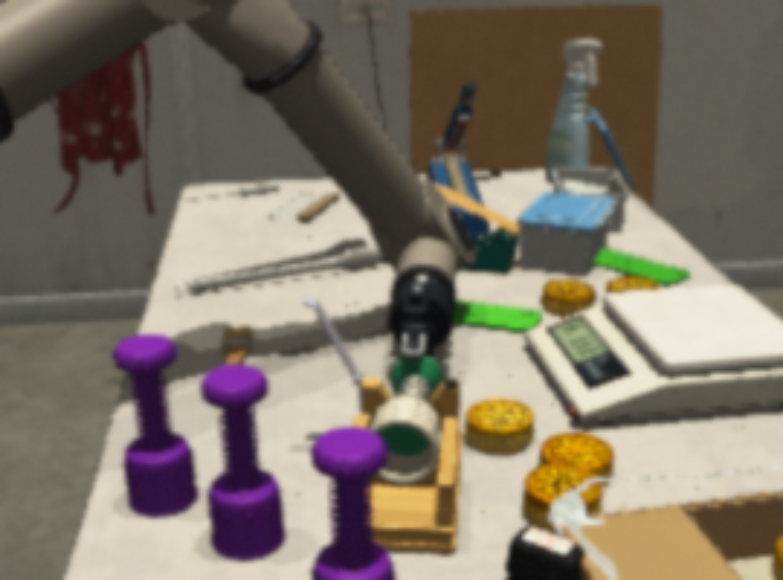

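move_arm(
  increments="0.78 -0.1 -0.6 -0.2 0.0214 -0.0040 0; 0.78 -0.1 -0.6 -0.2 0.0214 -0.0040 0; 0.78 -0.1 -0.6 -0.2 0.0214 -0.0040 0; 0.78 -0.1 -0.6 -0.2 0.0214 -0.0040 0; 0.78 0 0 0 0 0 0; 0.78 0 0 0 0 0 0; 0.78 0 0 0 0 0 0; 0.78 0 0 0 0 0 0",
)

```text
t: 12.0
eef_pos: [0.622, 0.0908, 0.0537]
tool_rot: [0.62, 0.779, -0.072, -0.058]
contact_force: [0.7, -0.4, 0.8]
gripper_width: 0.78
```

```bash
python3 look.py g wrist side
```

```text
12.0 [121.3   0.4  53.7] tilt 77.1 zc [-0.975 -0.001 -0.224] yc [-0.224 -0.002  0.975] F [-0.2 -0.8  0.8] 0.78 q [-0.69  1.17  0.13  1.32  0.7   1.76 -2.63]
```

View pics/wrist_g.png

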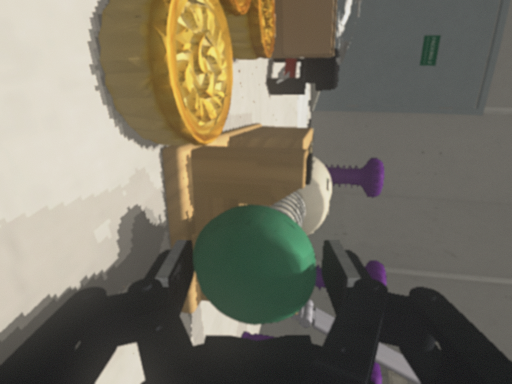

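```bash

cat > knob.py <<'E'
from h import *
import sys
for f in sys.argv[1:]:
    n=f.split('_')[0];a=np.load(f+'.npz');o=dict(eef_pos=a['pos'],tool_rot=a['rot']);p=a['p']
    C=w2c(cloud(n,a['d'],o));h=cv2.cvtColor(p,cv2.COLOR_RGB2HSV)
    g=(cv2.inRange(h,(60,90,15),(95,255,220))>0)&(C[...,0]>100)&(C[...,0]<190)&(abs(C[...,1])<45)&(a['d']>0)
    q=C[g];print(f,g.sum(),'x',np.percentile(q[:,0],[1,50,99]).round(1),'y',np.percentile(q[:,1],[1,99]).round(1),'z',np.percentile(q[:,2],[1,99]).round(1))
    e=q[q[:,0]>np.percentile(q[:,0],99)-6]
    A=np.c_[e[:,1:],np.ones(len(e))];k=np.linalg.lstsq(A,e[:,0],rcond=None)[0];print(' face c',e.mean(0).round(1),'dx/dy,dz',k[:2].round(3),'->axis elev deg',np.rad2deg(np.arctan(-k[1])).round(1))
E
python3 knob.py wrist_e wrist_f wrist_g
```

```text
wrist_e 6253 x [141.6 152.  155.5] y [-33.8   7.9] z [54.4 98. ]
 face c [152.6 -13.2  76.9] dx/dy,dz [ 0.088 -0.118] ->axis elev deg 6.8
wrist_f 5641 x [145.1 156.8 159.4] y [-30.1  14.1] z [44.8 83.1]
 face c [157.   -9.5  65.2] dx/dy,dz [ 0.08  -0.074] ->axis elev deg 4.2
wrist_g 5820 x [143.6 156.6 159.3] y [-30.1  13.9] z [47.2 83.7]
 face c [156.9  -9.9  66.3] dx/dy,dz [ 0.081 -0.085] ->axis elev deg 4.9
```

move_arm(
  increments="0.79 0 0 0 0 0 0; 0.80 0 0 0 0 0 0; 0.81 0 0 0 0 0 0; 0.83 0 0 0 0 0 0; 0.85 0 0 0 0 0 0; 0.87 0 0 0 0 0 0; 0.87 0 0 0 0 0 0; 0.87 0 0 0 0 0 0",
)

```text
t: 13.1
eef_pos: [0.6221, 0.0905, 0.0545]
tool_rot: [0.62, 0.779, -0.072, -0.058]
contact_force: [-1.6, -1.2, 5.9]
gripper_width: 0.869
```

```bash
python3 look.py h wrist side; python3 knob.py wrist_h
```

```text
13.1 [121.1   0.3  54.5] tilt 77.1 zc [-0.975 -0.    -0.223] yc [-0.223 -0.001  0.975] F [-1.5  1.3  5.9] 0.869 q [-0.69  1.17  0.13  1.32  0.7   1.76 -2.63]
wrist_h 5629 x [143.6 156.5 159.2] y [-30.2  14.3] z [49.6 83.8]
 face c [156.8  -9.8  67.2] dx/dy,dz [ 0.084 -0.096] ->axis elev deg 5.5
```

View pics/wrist_h.png

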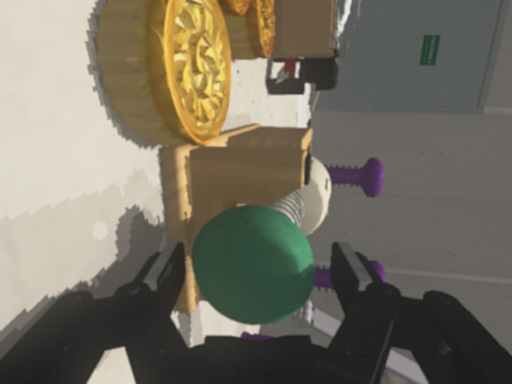

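View pics/side_h.png

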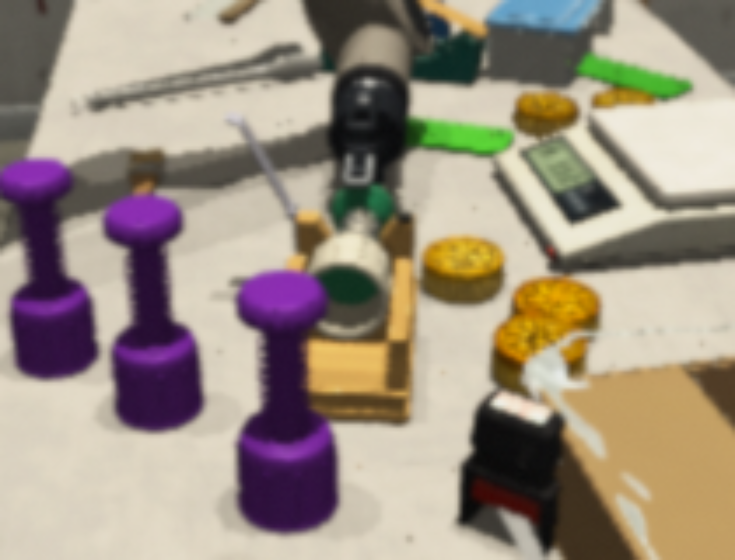

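move_arm(
  increments="0.87 0 0 1.5 0 0 0; 0.87 0.9 4.8 1.1 0 0 0; 0.87 1.8 9.6 2.2 0 0 0; 0.87 1.8 9.6 2.2 0 0 0; 0.87 1.8 9.6 2.2 0 0 0; 0.87 1.8 9.6 2.2 0 0 0; 0.87 1.8 9.6 2.2 0 0 0; 0.87 1.8 9.6 2.2 0 0 0",
)

```text
t: 14.2
eef_pos: [0.6339, 0.1538, 0.0698]
tool_rot: [0.62, 0.779, -0.072, -0.058]
contact_force: [0.2, -1.2, 0.7]
gripper_width: 0.869
```

```bash
python3 look.py i wrist side top; python3 knob.py wrist_i
```

```text
14.2 [185.5   0.4  69.8] tilt 77.0 zc [-0.974 -0.001 -0.224] yc [-0.224 -0.002  0.974] F [-1.2 -0.4  0.7] 0.869 q [-0.75  1.21  0.15  1.18  0.66  1.86 -2.57]
wrist_i 1153 x [145.4 153.8 158.5] y [-29.3  17.1] z [61.7 84.8]
 face c [155.3  -7.6  75.4] dx/dy,dz [ 0.051 -0.133] ->axis elev deg 7.6
```

View pics/wrist_i.png

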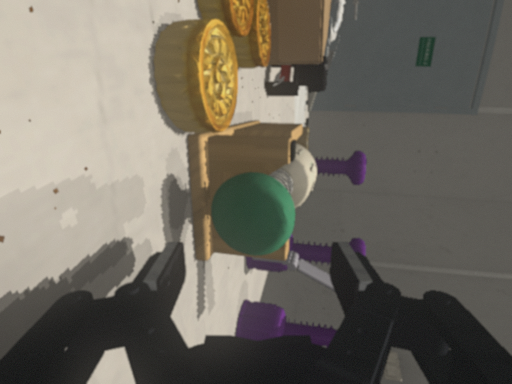

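View pics/top_i.png

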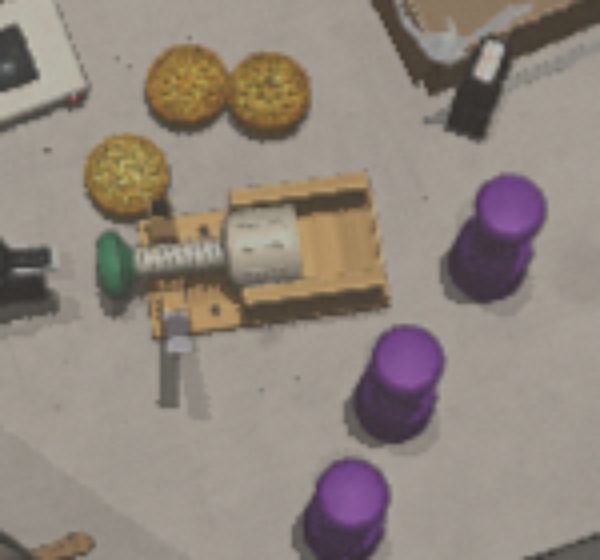

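move_arm(
  increments="0.87 0 0 30 0.08 -0.015 0; 0 -6 1 20 0.165 -0.031 0; 0 -11.8 2.2 20 0.165 -0.031 0; 0 -11.8 2.2 15 0.165 -0.031 0; 0 -11.8 2.2 15 0.165 -0.031 0; 0 -11.8 2.2 15 0.165 -0.031 0; 0 -11.8 2.2 15 0.165 -0.031 0; 0 -11.8 2.2 15 0.165 -0.031 0",
)

```text
t: 15.35
eef_pos: [0.5568, 0.1667, 0.216]
tool_rot: [0.041, 0.995, -0.092, -0.003]
contact_force: [-0.0, -0.5, -0.9]
gripper_width: -0.002
```

```bash
python3 look.py j
```

```text
15.35 [183.9  78.5 216. ] tilt 4.8 zc [-0.083 -0.003 -0.997] yc [-0.997 -0.     0.083] F [-0.5 -0.1 -0.9] -0.002 q [-0.31  0.37 -0.16  1.77  0.14  1.07 -2.29]
```

move_arm(
  increments="0 -20.3 -18 0 0.0413 -0.0077 0; 0 -20.3 -18 0 0.0413 -0.0077 0; 0 -20.3 -18 0 0 0 0; 0 -20.3 -18 0 0 0 0; 0 0 0 -10 0 0 0; 0 0 0 -10 0 0 0; 0 0 0 0 0 0 0; 0 0 0 0 0 0 0",
)

```text
t: 16.35
eef_pos: [0.4761, 0.0959, 0.1945]
tool_rot: [0.002, 0.996, -0.092, -0.0]
contact_force: [-1.0, -0.3, 0.2]
gripper_width: -0.002
```

```bash
python3 look.py k wrist top side; python3 - <<'E'
from h import *
a=np.load('wrist_k.npz');o=dict(eef_pos=a['pos'],tool_rot=a['rot']);C=w2c(cloud('wrist',a['d'],o))
x,y,z=np.moveaxis(C,-1,0)
k=(x>85)&(x<115)&(y>58)&(y<115)&(z>88)&(z<180);print('keeper',k.sum(),x[k].min(),x[k].max(),y[k].max(),z[k].max(),np.arctan2(54-y[k],z[k]-81)[z[k]>110].mean() if k.any() else 0)
p=a['p'];h=cv2.cvtColor(p,cv2.COLOR_RGB2HSV)
g=(cv2.inRange(h,(60,90,15),(95,255,220))>0)&(x>100)&(x<190)&(abs(y)<45);q=C[g];print('knob',q.min(0),q.max(0))
s=(x>60)&(x<90)&(abs(y)<25)&(z>60)&(z<95);print('stem top z',np.percentile(z[s],[50,95,99]),'y at top',y[s][z[s]>np.percentile(z[s],90)].mean())
s=(x>95)&(x<108)&(abs(y)<18)&(z>60)&(z<95);print('stem top in saddle',np.percentile(z[s],[50,95,99]))
b=(x>-40)&(x<62)&(abs(y)<30)&(z>78)&(z<110);print('barrel',x[b].min(),x[b].max(),np.percentile(z[b],[50,98]))
for xx in range(0,60,10):
    c=b&(abs(x-xx)<4);print(xx,np.percentile(z[c],97).round(1) if c.sum()>5 else None,end=' ')
E
```

```text
16.35 [ 99.4 144.7 194.5] tilt 0.2 zc [-0.004 -0.    -1.   ] yc [-1.    -0.002  0.004] F [-0.4  0.9  0.2] -0.002 q [-0.18  0.22 -0.17  2.03  0.05  0.9  -2.13]
keeper 2185 91.04270160921574 109.21649310568013 106.5649733490722 169.08268269693585 -0.46592562992518166
knob [127.64901157 -12.74671929  65.02707673] [155.11665983  19.12471278  87.41783914]
stem top z [69.0052401  73.91504163 74.86141046] y at top -0.3544201994151466
stem top in saddle [68.46969691 73.74068049 74.57185578]
barrel -9.058901471564413 54.284125468068936 [89.15751931 93.60590463]
0 93.6 10 92.5 20 92.3 30 92.1 40 91.9 50 89.5
```

View pics/wrist_k.png

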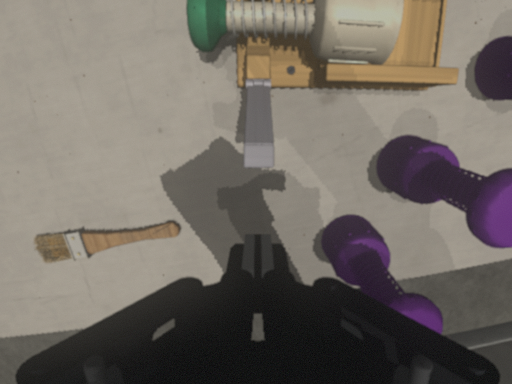

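View pics/side_k.png

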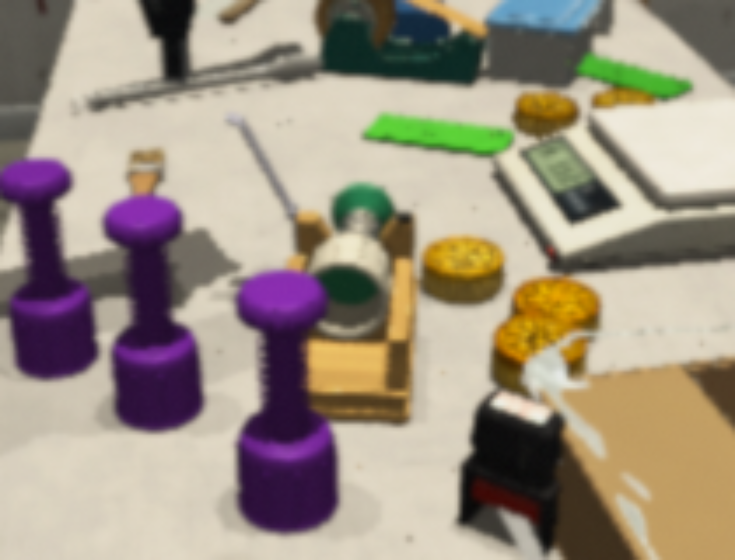

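move_arm(
  increments="0 0 0 -15 0 0 0; 0 0 0 -15 0 0 0; 0 0 0 -14 0 0 0; 0 7.9 -1.5 0 0 0 0; 0 7.9 -1.5 0 0 0 0; 0 7.9 -1.5 0 0 0 0; 0 7.9 -1.5 0 0 0 0; 0 7.9 -1.5 0 0 0 0",
)

```text
t: 17.5
eef_pos: [0.5158, 0.0879, 0.1509]
tool_rot: [0.002, 0.996, -0.092, 0.0]
contact_force: [-1.2, 0.5, 0.7]
gripper_width: -0.004
```

```bash
python3 look.py l side top; python3 - <<'E'
import numpy as np
from h import *
y0,z0=75,152
P=[(75,152),(70,155)]+[(65+2*np.cos(s)-75*np.sin(s),81+75*np.cos(s)+2*np.sin(s)) for s in np.linspace(.05,1.57,22)]
print(np.round(P,1).tolist())
E
```

```text
17.5 [ 98.8 104.2 150.9] tilt 0.2 zc [-0.004 -0.001 -1.   ] yc [-1.    -0.001  0.004] F [0.3 1.3 0.7] -0.004 q [-0.16  0.33 -0.15  1.99  0.07  0.83 -2.11]
[[75.0, 152.0], [70.0, 155.0], [63.2, 156.0], [57.8, 155.7], [52.4, 155.0], [47.1, 153.9], [41.9, 152.4], [36.8, 150.5], [31.9, 148.3], [27.1, 145.7], [22.5, 142.8], [18.1, 139.6], [14.0, 136.0], [10.2, 132.2], [6.6, 128.1], [3.4, 123.8], [0.4, 119.2], [-2.2, 114.4], [-4.4, 109.5], [-6.3, 104.4], [-7.8, 99.2], [-8.9, 93.9], [-9.7, 88.5], [-10.0, 83.1]]
```

View pics/side_l.png

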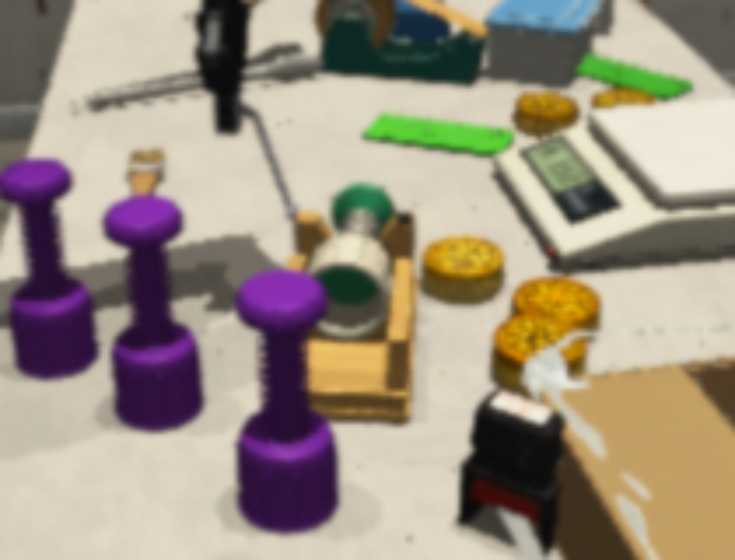

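move_arm(
  increments="0 5.4 -1 0 0 0 0; 0 5.4 -1 0 0 0 0; 0 5.4 -1 0 0 0 0; 0 5.4 -1 0 0 0 0; 0 5.4 -1 0 0 0 0; 0 4.4 -0.8 1 0 0 0; 0 4.4 -0.8 2 0 0 0; 0 4.4 -0.8 2 0 0 0",
)

```text
t: 18.6
eef_pos: [0.5557, 0.0804, 0.1558]
tool_rot: [0.002, 0.996, -0.092, 0.0]
contact_force: [-0.7, 0.1, -0.4]
gripper_width: -0.001
```

```bash
python3 look.py m side top
```

```text
18.6 [ 98.9  63.6 155.8] tilt 0.2 zc [-0.004 -0.001 -1.   ] yc [-1.    -0.001  0.004] F [ 0.   0.7 -0.4] -0.001 q [-0.15  0.38 -0.14  1.89  0.07  0.87 -2.08]
```

View pics/side_m.png

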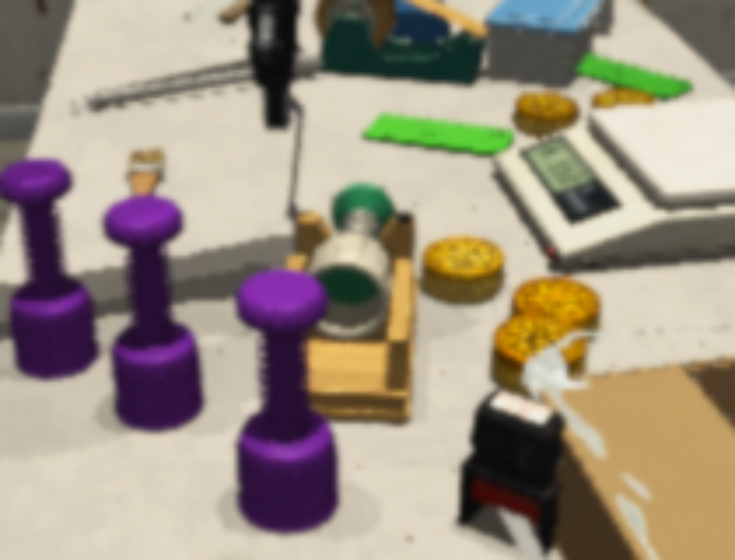

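View pics/top_m.png

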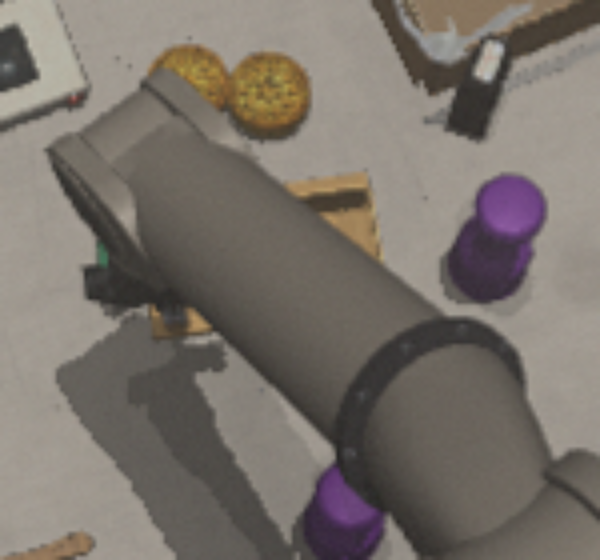

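```bash
python3 - <<'E'
from h import *
f=lambda s:np.array([0,65+2*np.cos(s)-75*np.sin(s),81+75*np.cos(s)+2*np.sin(s)])
for S in(np.linspace(.05,.85,9),np.linspace(.85,1.57,9)):
    print('; '.join('0 %.1f %.1f %.1f 0 0 0'%tuple(RC@(f(b)-f(a))) for a,b in zip(S,S[1:])))
E
```

```text
0 7.4 -1.4 -0.5 0 0 0; 0 7.3 -1.4 -1.3 0 0 0; 0 7.1 -1.3 -2.0 0 0 0; 0 6.9 -1.3 -2.7 0 0 0; 0 6.6 -1.2 -3.4 0 0 0; 0 6.2 -1.2 -4.1 0 0 0; 0 5.8 -1.1 -4.7 0 0 0; 0 5.3 -1.0 -5.2 0 0 0
0 4.3 -0.8 -5.2 0 0 0; 0 3.8 -0.7 -5.5 0 0 0; 0 3.3 -0.6 -5.8 0 0 0; 0 2.8 -0.5 -6.1 0 0 0; 0 2.2 -0.4 -6.4 0 0 0; 0 1.7 -0.3 -6.5 0 0 0; 0 1.1 -0.2 -6.7 0 0 0; 0 0.5 -0.1 -6.7 0 0 0
```

move_arm(
  increments="0 7.4 -1.4 -0.5 0 0 0; 0 7.3 -1.4 -1.3 0 0 0; 0 7.1 -1.3 -2.0 0 0 0; 0 6.9 -1.3 -2.7 0 0 0; 0 6.6 -1.2 -3.4 0 0 0; 0 6.2 -1.2 -4.1 0 0 0; 0 5.8 -1.1 -4.7 0 0 0; 0 5.3 -1.0 -5.2 0 0 0",
)

```text
t: 19.7
eef_pos: [0.6085, 0.0705, 0.1315]
tool_rot: [0.002, 0.996, -0.092, 0.0]
contact_force: [-0.2, -0.5, 0.6]
gripper_width: -0.0
```

```bash
python3 look.py n side wrist
```

```text
19.7 [ 98.9   9.9 131.5] tilt 0.2 zc [-0.004 -0.001 -1.   ] yc [-1.    -0.001  0.004] F [-0.5  0.1  0.6] -0.0 q [-0.13  0.49 -0.12  1.79  0.08  0.87 -2.04]
```

View pics/side_n.png

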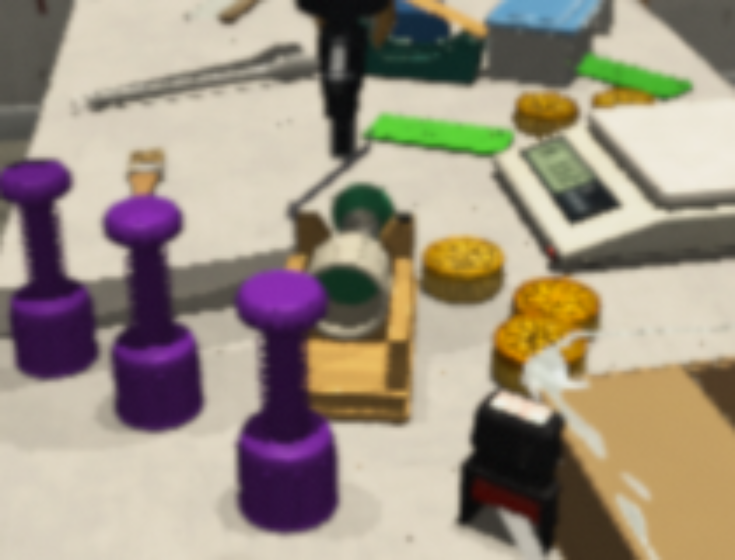

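move_arm(
  increments="0 4.3 -0.8 -5.2 0 0 0; 0 3.8 -0.7 -5.5 0 0 0; 0 3.3 -0.6 -5.8 0 0 0; 0 2.8 -0.5 -6.1 0 0 0; 0 2.2 -0.4 -6.4 0 0 0; 0 1.7 -0.3 -6.5 0 0 0; 0 1.1 -0.2 -6.7 0 0 0; 0 0.5 -0.1 -6.7 0 0 0",
)

```text
t: 20.8
eef_pos: [0.6278, 0.067, 0.0825]
tool_rot: [0.002, 0.996, -0.092, 0.0]
contact_force: [-1.3, -0.5, 15.5]
gripper_width: 0.001
```

```bash
python3 look.py o side wrist
```

```text
20.8 [99.  -9.7 82.5] tilt 0.2 zc [-0.004 -0.001 -1.   ] yc [-1.    -0.001  0.004] F [-0.7  1.1 15.5] 0.001 q [-0.12  0.58 -0.12  1.77  0.09  0.8  -2.04]
```

View pics/side_o.png

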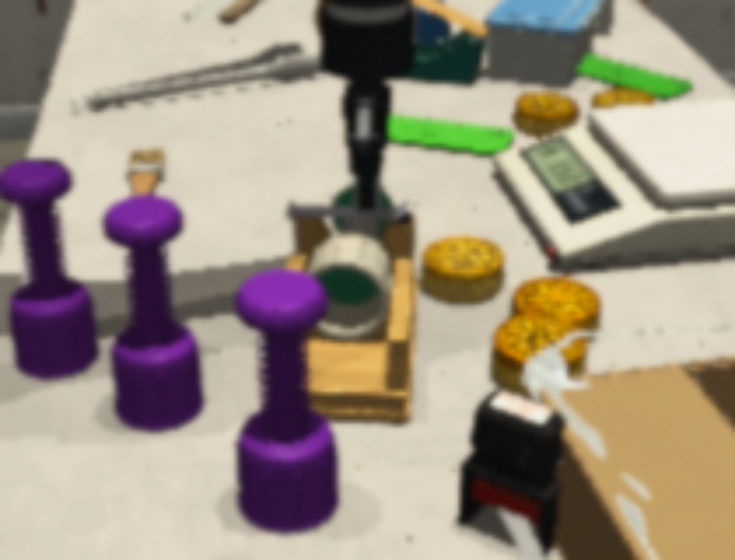

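View pics/wrist_o.png

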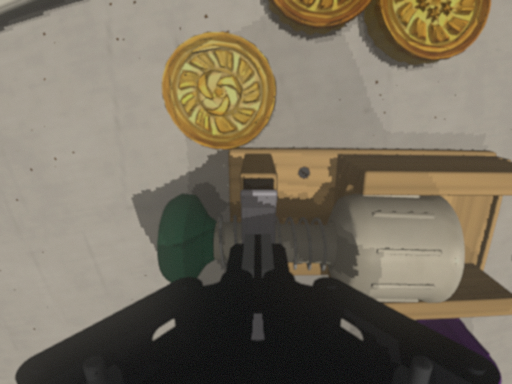

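move_arm(
  increments="0 0 0 -0.5 0 0 0; 0 0 0 0 0 0 0; 0 0 0 10 0 0 0; 0 0 0 20 0 0 0; 0 -5 0 40 0 0 0; 0 -15 0 50 0 0 0; 0 -30 0 40 0 0 0; 0 -30 0 0 0 0 0",
)

```text
t: 21.9
eef_pos: [0.5494, 0.0676, 0.2476]
tool_rot: [0.001, 0.996, -0.092, 0.004]
contact_force: [0.3, -0.2, -0.1]
gripper_width: -0.004
```

```bash
python3 look.py p side wrist top; python3 - <<'E'
from h import *
a=np.load('wrist_p.npz');o=dict(eef_pos=a['pos'],tool_rot=a['rot']);C=w2c(cloud('wrist',a['d'],o));x,y,z=np.moveaxis(C,-1,0)
for yy in range(-40,60,12):
    s=(abs(x-100)<7)&(abs(y-yy)<5)&(z>40)&(z<140);print(yy,s.sum(),np.median(z[s]).round(1) if s.any() else None)
h=cv2.cvtColor(a['p'],cv2.COLOR_RGB2HSV);g=(cv2.inRange(h,(60,90,15),(95,255,220))>0)&(x>100)&(x<190)&(abs(y)<45);q=C[g];print('knob',np.percentile(q,[1,99],axis=0) if len(q) else 0)
b=(x>-40)&(x<62)&(abs(y)<30)&(z>80)&(z<110);print('barrel',x[b].min() if b.any() else None)
E
```

```text
21.9 [ 85.1  67.5 247.6] tilt 0.0 zc [-0.001 -0.009 -1.   ] yc [-1.    -0.001  0.001] F [-0.1 -0.3 -0.1] -0.004 q [-0.12  0.26 -0.14  1.83  0.05  1.04 -2.04]
-40 169 86.9
-28 144 85.5
-16 141 85.5
-4 154 85.4
8 140 85.2
20 138 85.0
32 129 85.1
44 139 85.1
56 13 85.5
knob [[130.42830978 -25.23540972  72.8359351 ]
 [154.8336339    6.84369406  89.56995612]]
barrel -7.813736445517409
```

View pics/side_p.png

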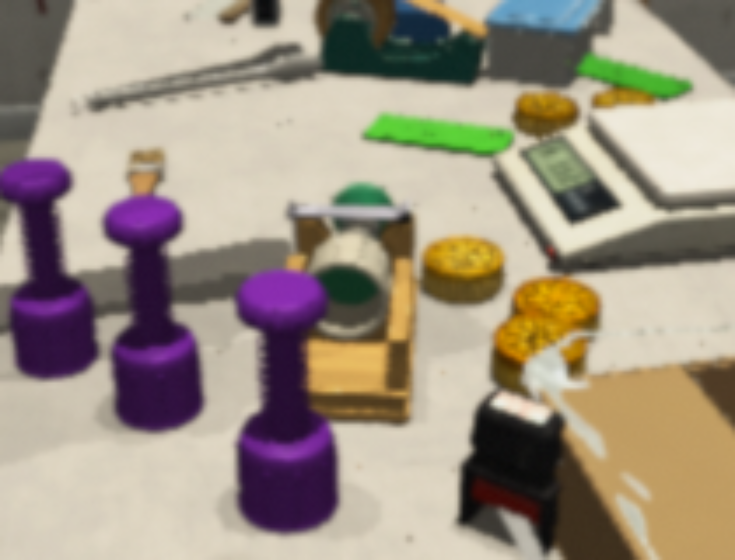

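View pics/wrist_p.png

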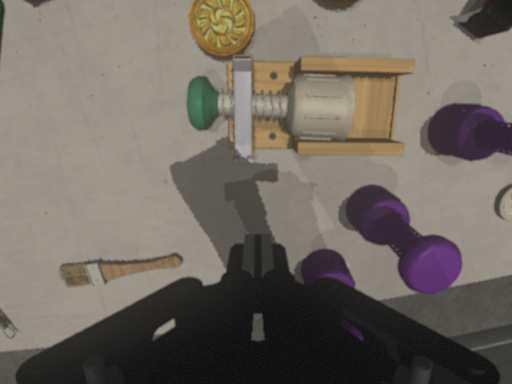

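move_arm(
  increments="0 0 0 0 0 0 0; 0 0 0 0 0 0 0; 0 0 0 0 0 0 0; 0 0 0 0 0 0 0; 0 0 0 0 0 0 0; 0 0 0 0 0 0 0; 0 0 0 0 0 0 0; 0 0 0 0 0 0 0",
)

```text
t: 23.05
eef_pos: [0.5477, 0.067, 0.2424]
tool_rot: [0.002, 0.996, -0.092, 0.0]
contact_force: [-0.2, -0.5, 0.1]
gripper_width: 0.002
```

```bash
python3 look.py r wrist; python3 - <<'E'
from h import *
a=np.load('wrist_r.npz');o=dict(eef_pos=a['pos'],tool_rot=a['rot']);C=w2c(cloud('wrist',a['d'],o));x,y,z=np.moveaxis(C,-1,0)
print([np.median(z[(abs(x-100)<7)&(abs(y-yy)<5)&(z>40)&(z<140)]).round(1) for yy in(-28,-4,20,44)],'bench',np.median(z[(abs(z)<8)]).round(2))
print(bot.hand_in())
E
```

```text
23.05 [ 84.2  69.  242.4] tilt 0.2 zc [-0.004 -0.001 -1.   ] yc [-1.    -0.001  0.004] F [-0.5  0.1  0.1] 0.002 q [-0.12  0.27 -0.14  1.83  0.05  1.04 -2.04]
[np.float64(82.8), np.float64(82.8), np.float64(82.7), np.float64(82.8)] bench 0.09
the job is handed in; nothing more can be done
None
```

The press now lies on its side in the cradle with the keeper strap closed across its stem, and I handed the job in at about 23 s.

- **Laying the press down:** I put the open fingers either side of the knob, with about 8 mm of slack so they never gripped it. I pushed it over past balance with the rear finger, then let it down on the front finger and drew the fingers clear. Before closing the keeper, the stem's top measured about 75 mm above the bench in the saddle and the knob's middle about 58 mm. The foot was at about x −9 mm, within the allowed −20 to 0.
- **Keeper:** I pushed it over with the shut fingertips and pressed it down with about 15 N. In the last view, with the arm clear, its upper face was level at 82.7–82.8 mm, against 83 mm nominal.
- **Contacts that did not go to plan:**
  - At the lowest, most tilted pose the tool felt about 14 N upward. I think the wrist was touching the bench or the green card lying there. I tilted the tool back and the force went away.
  - When I opened the fingers to release the knob, the tool felt about 6 N upward, probably the lower finger touching the bench.
  - Both were well under the 40 N limit, and the press did not move when I opened the fingers.
- **Disagreeing check:** one keeper reading, taken while the arm was still settling, gave 85.0–85.5 mm. The settled reading replaced it.

The cakes, stamp and purple look-alikes, and the brush where it was in view, looked undisturbed in the pictures. I did not measure the listed bench items again at the end.

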